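Seat a flange blank and counter-hold the hidden clamp bolt

ROBOT

A 6-joint arm with a two-finger parallel gripper is mounted at the origin on a cart in front of the work surface, level with it; the furniture and walls round the work are solid. World frame = base frame: x ahead of the robot, y to its left, z up, the work surface at z = 0. Lengths are in m, angles in rad, forces in N, time in s.
With the tool pointing down it reaches from about 0.35 to 1 m from the base axis. Payload 7.1 kg.
Tool frame: the origin (TCP) lies on the centre line of the jaws, within the pads' length; the fingertips stand 22 mm ahead of it and the grasp point (between the pads) lies 3 mm ahead of it; z points along the fingers, y is the direction in which the jaws open and shut (so a half turn about z gives the same grasp; the last joint's range is limited). The gripper opens to 85 mm and grips with 20 to 120 N. Pads are 22 mm wide; open, the fingers measure 114 mm over their backs; the gripper's body (76 mm by 85 mm) begins 54 mm behind the grasp point. The pads swing forward as they close: fully open they stand 13 mm farther back than shut.
Start: joints at [-1.316, 0.423, 1.63, -0, 1.089, -0.019], TCP at [0.169, -0.602, 0.219] pointing down, gripper open.
Joint ranges: [-3, 3], [-0.9, 2.11], [0.09, 2.58], [-1.31, 4.45], [0.11, 2.69], [-2.54, 2.54]. Speed limits (rad/s): [2.39, 2.39, 3.01, 3.14, 3.14, 3.14].

INTERFACE

Orientations are given as a rotation vector (axis times angle).
In Python, from workcell import env, cams, job gives the robot as it stands.
- The arm moves only by the tool step_arm, never from a script. Its argument "motion" is a list that holds one entry, the list of rows, each a list of 5 numbers: the shift along the world's x, y, z in cm, then the turn about the world's z in degrees, then the closure, from 0 (fully open) to 1 (shut). In form: [[[dx, dy, dz, turn, grip], ...]]. A call has 1 to 8 rows; each row is the pose to reach, as a shift and turn from the pose commanded when the call began; what a row does not reach only later rows make up. A row lasts 1/8 s, in which the tool goes at most 62.5 mm and 10.7 degrees, less where a joint would pass 70% of its speed; a pose out of reach is approached as far as the arm can. A call with a gripper value outside its range is refused whole. The fingers move at their own pace and stop on an object; "newtons" is the grip in N (left out, the last holds). Time passes only in rows, so rows that repeat a pose let the fingers close. It gives the time, the measured TCP pose, the force and the opening at its end, in the units of the state.
- env.observe(): the state, without advancing time (a new reading comes with each control period).
- cams.grab_frame(name): name is "scene" or "side" or "wrist"; returns a dict with "pixels" (480x640x3 uint8, red, green, blue), "range_z" (480x640 float32, m along the optical axis (not along the pixel's ray), 0 where there is no reading), "camera_matrix" (3x3 intrinsics, pixels), "world_from_camera" (4x4, takes a point from camera to world coordinates); the wrist camera has in their place "T_tool_cam" (4x4, takes a point from camera to tool coordinates, whose origin is the TCP and whose axes are the flange's). Camera axes: x right, y down, z forward; pixel columns grow to the right and rows downward; lengths in m; the calibration is good to about 2 mm. A picture is of the moment at which its call begins: read the wrist's pose just before it.
- job.sign_off(): hands the job in, once; it reports no verdict.
The state is a dict: "time": time; "q": joint angles; "joint_velocities": joint speeds; "joint_efforts": joint torques, N m; "position": TCP position; "orientation": TCP orientation; "force": force on the tool from outside, world axes, zero at the start; "torque": the same for the moment, N m; "gripper_width": finger opening in m.
Only numpy, scipy, OpenCV 4.12 (cv2) and the standard library are available. Lean on these libraries where they do the work, as an engineer would, in place of code of your own. Each camera call takes 0.05 s, during which the arm holds its last target.

TASK

Set the brass flange blank, hub up, fully home in the fixture's round nest and let go of it. Then reach down into the gap behind the upright bracket, grip the hidden hex bolt head across its flats and turn it until the clamp dog's spring nose is pushed about half-way in against the blank's rim. Finish still gripping the head, so that the bolt cannot turn while a colleague tightens the nut; leave the reel, flux bottle, parts bin and spanner alone.

Things in the scene. Friction and masses are not known exactly. Their poses are not given: they have to be found in the camera images.
- blank_center (a point): Loose brass blank, 330 to 510 g, hub up on the bench: round flange 60 mm in diameter, 18 mm thick, 3.5 mm chamfer below; on it a round hub 26 mm in diameter, 22 mm high (total 40 mm). Point on its axis 20 mm above its underside (2 mm above the flange's top face); z up out of the hub. Grip it by the hub.
- nest (a point): Floor centre of the round nest in the dark steel ring of the fixture, which is fixed to the bench: 65 mm in diameter, 7 mm deep; floor 23 mm, ring top 30 mm above the bench. x axis: to the fixture's back, parallel to the bolt; y: from the bracket to the nest; z up. Only the nest's -y side is built up (dog, nut, bracket), so put the fingers on the hub's +x and -x sides.
- gap (a point): Middle of the top opening between the two walls of the bracket, axes as nest. Bracket: plain steel U-channel, open at top and both ends; walls 8 mm thick, 64 mm long along y, tops 90 mm above the bench; the gap between them is 50 mm wide along x. Dog, nut and bolt end stand in front of the front wall, up to 66 mm from it and 80 mm above the bench; the base plate is 12 mm thick.
- bolt_head (a point): Centre of the hex head in the gap, 68 mm above the bench: 20 mm across flats, 15 mm along the bolt. Front wall's inner face is 18.5 mm from it along x, the back wall's 31.5 mm. Turns with the bolt: x = bolt axis, to the fixture's back; y = square to two flats; z = along them, within 0.3 rad of upright at the start (upright at pivot 0.30). Come down against z and close along y to meet the flats.
- pivot (a joint): Turn of bolt, head, nut and clamp dog, rad: 0 = dog swung back; grows (right-hand turn about bolt_head's x) as the dog swings to the nest; stop at 0.80. Friction 0.03 N m: it stays where it is left if nothing pushes. With the blank seated the nose meets the rim at 0.40 to 0.50 and is half-way in at 0.53 to 0.65; its spring then turns the bolt back with about 0.12 N m unless the head is held.
- nose (a joint): How far the polished brass spring nose of the blue clamp dog (8 mm thick, round tip, on the dog's side towards the nest) is pushed in, m: 0 fully out, 0.008 fully in (solid). Its spring needs about 4 N at half-way, 0.004.
- reel: Reel of solder wire, 65 mm in diameter, 66 mm high; origin at the centre of its underside. Bystander.
- flux: Cream bottle with a red nozzle, 43 mm in diameter, 130 mm high; origin at the centre of its underside. Bystander.
- screws: Small yellow parts bin with screws, 94 x 63 x 42 mm; origin at the centre of its underside. Bystander.
- spanner: Steel spanner, 190 mm long, lying flat; origin at the middle of its underside. The colleague's tool for the nut, a bystander.
Things that resemble listed ones, but are neither listed nor needed, are in the scene too. Leave any pink or red look-alike of the part that bears blank_center alone.

How it is judged:
On the way, in this order (a step that is already met when the one before it is completed fails the run):
1. the blank lies fully home in the nest, level, and is released (horizontal distance between blank_center and nest below 0.005 m and z of blank_center in the frame of nest below 0.0225 m and angle between blank_center's own z axis and vertical below 0.05 rad and contact force between blank and the fingers below 0.05 N), for 0.2 s.
2. the fingers grip the bolt head in the gap (contact force between pivot and the fingers above 8 N and distance between the grasp point and bolt_head below 0.025 m), for 0.2 s.
At the end, for the whole second after the job is handed in: Blank level in the nest (axis within 5 mm, underside within 2.5 mm of the floor), untouched by the robot; fingers grip the bolt head with over 8 N, grasp point within 25 mm of its centre; the nose bears on the blank, pushed in 1.5 to 7 mm; the bolt is still (all of step 1 and all of step 2 and contact force between blank and the arm below 0.05 N and contact force between nose and blank above 1.5 N and value of joint nose between 0.0015 and 0.007 m and velocity of joint pivot between -0.05 and 0.05 rad/s); the arm keeps its last pose, push and grip.
It fails at once if the reel, flux bottle, parts bin or spanner is moved by more than 20 mm (distance of any of reel, flux, screws, spanner from where it was at the start of the episode above 0.02 m).
It also fails if it takes over 53 s, if anything falls off the work surface, if the arm or the gripper's body presses on something with over 40 N, if the wrist force passes 120 N, or if a joint passes its speed limit or range.

## Working session

There is one attempt and no reset: what is moved stays moved. The work goes in short steps, Python scripts to look and compute and a tool call to move; the robot and the scene stay as the last step left them, time stands still between calls to the robot, and variables do not carry over. Pictures are saved under pics/ and viewed, and the job is handed in when it is done.

Besides the shell and the picture viewer there is one more tool, called by a JSON object that holds its "method" and its "body", one argument or row to a line. step_arm: Moves the arm, as the interface text tells. Its arguments: {"type":"object","properties":{"motion":{"type":"array","items":{"type":"array","items":{"type":"array","items":{"type":"number"}}}},"newtons":{"type":"number"}},"required":["motion"]}

```bash
mkdir -p pics; ls
cat > h.py <<'E'
import numpy as np, cv2
from workcell import env,cams,job
from scipy.spatial.transform import Rotation as R
def grab(n,tag):
    s=env.observe(); f=cams.grab_frame(n)
    if n=='wrist':
        T=np.eye(4);T[:3,:3]=R.from_rotvec(s['orientation']).as_matrix();T[:3,3]=s['position']
        f['world_from_camera']=T@f['T_tool_cam']
    cv2.imwrite(f'pics/{tag}.png',f['pixels'][:,:,::-1]); np.savez(f'{tag}.npz',**f)
    return f
def cloud(f):
    z=f['range_z'];K=f['camera_matrix'];v,u=np.mgrid[:480,:640]
    P=np.stack([(u-K[0,2])/K[0,0]*z,(v-K[1,2])/K[1,1]*z,z,np.ones_like(z)],-1)
    W=(P@f['world_from_camera'].T)[...,:3]; W[z==0]=np.nan
    return W
E
python3 - <<'E'
from h import *
print(env.observe())
for n in('scene','side','wrist'):
    f=grab(n,n+'0');print(n,f['world_from_camera'])
E
```

```text
pics
{'time': 0.0, 'q': array([-1.31599786e+00,  4.23865601e-01,  1.63067627e+00,  5.43037488e-06,
        1.08861245e+00, -1.90112598e-02]), 'joint_velocities': array([-6.75062901e-04,  1.61456073e-03,  1.23298504e-03, -4.03863295e-06,
       -5.23097417e-04,  1.59466487e-03]), 'joint_efforts': array([-2.30665064e-03, -5.57396436e+01, -2.81741416e+01, -7.99909549e-05,
        7.49155995e-03, -1.58475933e-05]), 'position': array([ 0.16887819, -0.60116671,  0.21813565]), 'orientation': array([-3.11066092e+00, -4.28541364e-01,  2.80889347e-04]), 'force': array([-0.10327812,  0.30692046,  0.17562328]), 'torque': array([0.00258802, 0.02025963, 0.01233938]), 'gripper_width': 0.08538380554645078}
scene [[-0.68021556 -0.47980775  0.5541582  -0.05037678]
 [-0.73301085  0.44666324 -0.51301759  0.60002539]
 [-0.00137229 -0.75516652 -0.65553157  0.83944804]
 [ 0.          0.          0.          1.        ]]
side [[-0.99662369  0.05816048 -0.05795328  0.66368869]
 [ 0.0814502   0.61138255 -0.78713229  1.12696013]
 [-0.01034837 -0.789195   -0.61405551  0.93714979]
 [ 0.          0.          0.          1.        ]]
wrist [[ 0.2697253  -0.90978551 -0.31549737  0.25091265]
 [-0.96293435 -0.25564838 -0.08603105 -0.57909188]
 [-0.00238659  0.32700801 -0.94501855  0.37329132]
 [ 0.          0.          0.          1.        ]]
```

View pics/scene0.png

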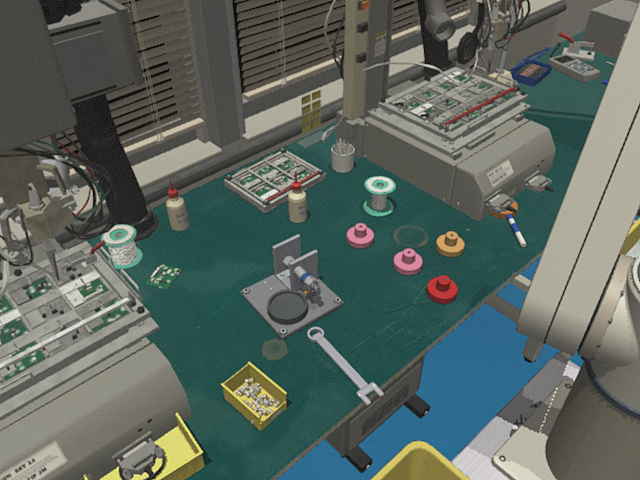

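View pics/side0.png

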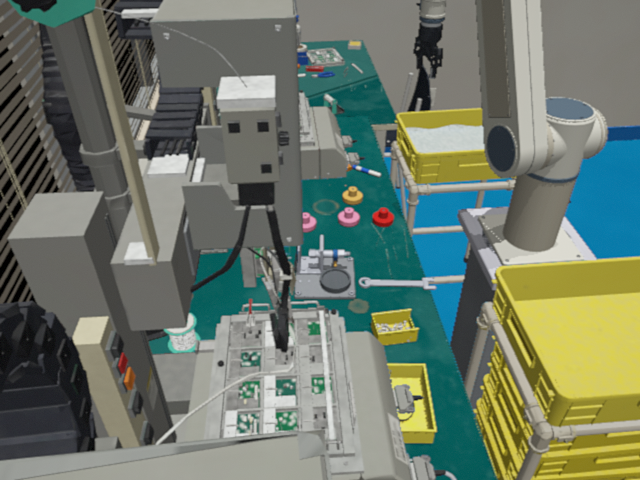

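View pics/wrist0.png

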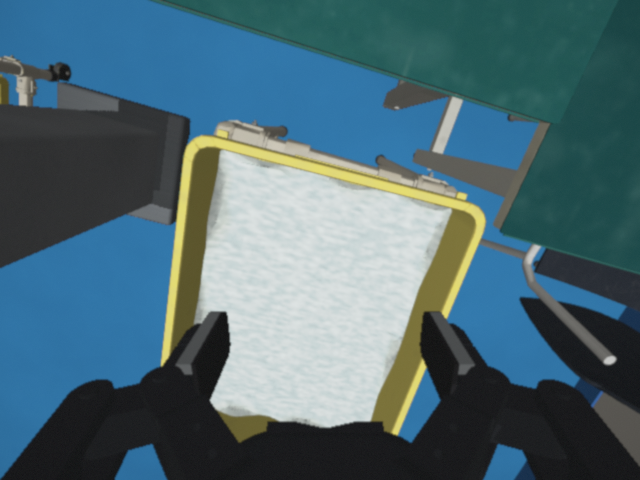

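Scene: brass (orange) blank at about (451,243), with two pink look-alikes at (360,235) and (407,261) and a red one at (442,289). The fixture nest is at (288,307), the bracket at (295,262), and the spanner at (345,365). Next I measure these.

Run:
```python
from h import *
for n in('scene0','side0'):
    f=np.load(n+'.npz');W=cloud(f);p=f['pixels'].astype(int)
    hsv=cv2.cvtColor(f['pixels'],cv2.COLOR_RGB2HSV)
    m=(hsv[...,0]>=9)&(hsv[...,0]<=19)&(hsv[...,1]>120)&(W[...,2]>0.003)&(W[...,2]<.06)&(W[...,0]>.2)&(W[...,0]<1)
    k,l,st,c=cv2.connectedComponentsWithStats(m.astype(np.uint8))
    for i in range(1,k):
        if st[i,4]>60:
            Q=W[l==i];print(n,st[i],c[i],Q.min(0),Q.max(0))
            T=Q[abs(Q[:,2]-.040)<.0025];F=Q[abs(Q[:,2]-.018)<.0025]
            print(len(T),T.mean(0) if len(T) else 0,len(F),F.min(0) if len(F) else 0,F.max(0) if len(F) else 0)
f=np.load('scene0.npz');W=cloud(f)
for u,v in[(288,307),(288,245),(304,270),(245,292),(300,332),(341,300),(287,318),(270,310),(307,310)]:print((u,v),W[v,u].round(4))
im=f['pixels'][220:345,225:360,::-1];cv2.imwrite('pics/c1.png',cv2.resize(im,None,fx=5,fy=4.8,interpolation=2))
f=np.load('side0.npz');im=f['pixels'][225:310,280:370,::-1];cv2.imwrite('pics/c2.png',cv2.resize(im,None,fx=6,fy=6,interpolation=2))
```

```text
scene0 [492 210  25   8  90] [504.22222222 213.62222222] [ 0.40518109 -0.44076714  0.00328967] [ 0.46255243 -0.36617038  0.05814053]
0 0 4 [ 0.42588311 -0.42605527  0.01579883] [ 0.43858676 -0.41259802  0.01790336]
scene0 [436 232  29  25 462] [449.9025974  244.65584416] [ 0.42389774 -0.26829578  0.00419653] [ 0.48714472 -0.20490116  0.04424223]
59 [ 0.45464864 -0.23446595  0.03992108] 239 [ 0.42475831 -0.26542513  0.01550765] [ 0.48380934 -0.20593008  0.02049436]
(288, 307) [0.5468 0.1406 0.0229]
(288, 245) [0.6315 0.066  0.0801]
(304, 270) [0.5609 0.0862 0.0745]
(245, 292) [0.639  0.1733 0.0169]
(300, 332) [0.4998 0.1523 0.0006]
(341, 300) [0.4974 0.0484 0.0139]
(287, 318) [0.5233 0.1626 0.0281]
(270, 310) [0.5569 0.1753 0.0324]
(307, 310) [0.5173 0.1187 0.0219]
```

View pics/c1.png

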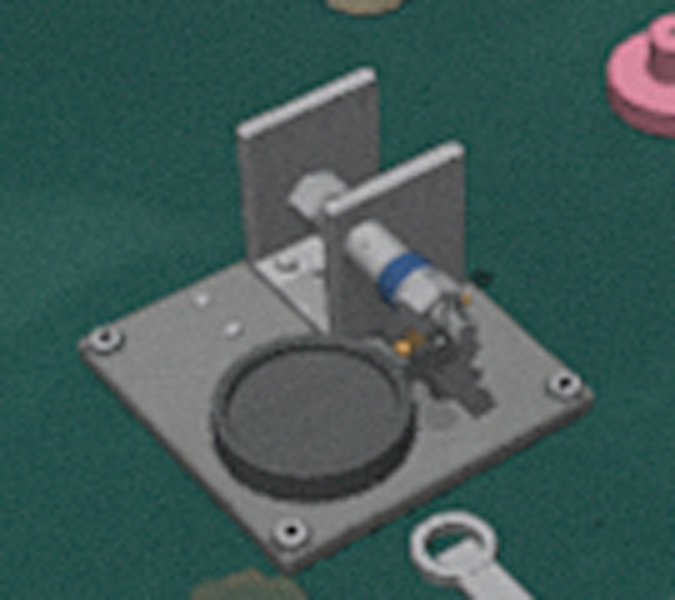

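View pics/c2.png

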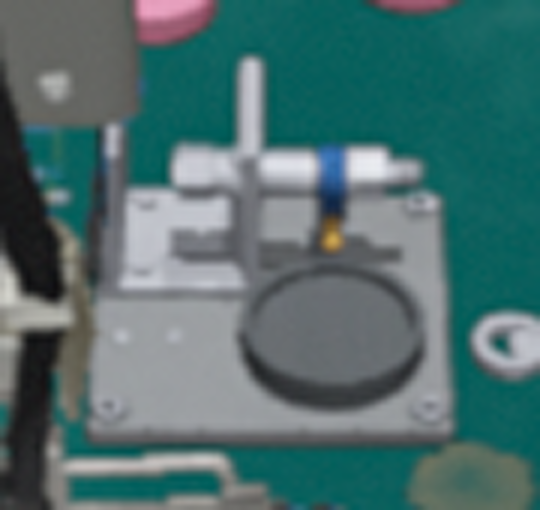

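The crops show the hex head between the walls (c2 about (195,165)), the dog's nose (c2 (332,238)) and the nest. The blank is at about (0.4546,-0.235), top at z 0.040 as it must be. Next: fit the fixture.

```bash
cat > fit.py <<'E'
from h import *
def circ(P):
    A=np.c_[2*P,np.ones(len(P))];s=np.linalg.lstsq(A,(P**2).sum(1),rcond=None)[0];return s[:2],np.sqrt(s[2]+s[:2]@s[:2])
def blank(W,c0):
    d=np.linalg.norm(W[...,:2]-c0,axis=-1)
    z=W[...,2]
    T=W[(d<.022)&(abs(z-.040)<.003)]
    print('top',len(T),T.mean(0),(T.min(0)+T.max(0))/2,np.ptp(T,axis=0))
def fixture(W,hint):
    d=np.linalg.norm(W[...,:2]-hint,axis=-1);z=W[...,2]
    # walls top
    T=W[(abs(z-.090)<.003)&(d<.2)]
    return T
E
python3 - <<'E'
from fit import *
for n in('scene0','side0'):
    f=np.load(n+'.npz');W=cloud(f);z=W[...,2]
    d=np.linalg.norm(W[...,:2]-[.545,.14],axis=-1)
    T=W[(abs(z-.090)<.004)&(d<.15)]
    print(n,'tops',len(T))
    if len(T)>5:
        r=cv2.fitLine(T[:,:2].astype(np.float32),2,0,.01,.01).ravel();print(r,T.min(0),T.max(0))
    F=W[(abs(z-.023)<.0025)&(d<.035)];
    print('floor',len(F),F.mean(0),F.min(0),F.max(0))
    P=W[(abs(z-.012)<.003)&(d<.2)][:,:2].astype(np.float32);print('plate',len(P),cv2.minAreaRect(P))
    if n[:2]=='sc':
      m=(abs(z-.0315)<.003)&(d<.05);R_=W[m]
      print(len(R_),circ(R_[:,:2]),R_.min(0),R_.max(0))
E
```

```text
scene0 tops 231
[ 0.9974717  -0.07106528  0.6016726   0.07209073] [0.56741414 0.03594906 0.08602708] [0.64018635 0.10464169 0.09391482]
floor 554 [0.54899333 0.13877365 0.02329007] [0.51027715 0.10600206 0.02050367] [0.57993196 0.17400019 0.02549776]
plate 2356 ((0.5119878053665161, 0.16727393865585327), (0.21906793117523193, 0.30856841802597046), 55.252986907958984)
247 (array([0.54807662, 0.13963262]), np.float64(0.03588871133618005)) [0.51077307 0.09215464 0.02850614] [0.58506534 0.17878245 0.03421259]
side0 tops 59
[0.82559025 0.5642701  0.5879086  0.07739531] [0.5730404  0.04322644 0.08649957] [0.63692092 0.10509913 0.09277109]
floor 276 [0.54716247 0.13706974 0.02311731] [0.51352594 0.10627006 0.0205084 ] [0.57951933 0.17239147 0.02549363]
plate 1250 ((0.5177098512649536, 0.1695268154144287), (0.2202841341495514, 0.3155028522014618), 56.34349060058594)
```

{"method": "step_arm", "body": {
  "motion": [
    [[3.5,4.5,0,10,0.4],[7,9,0,20,0.4],[10.7,13.7,0,30,0.4],[14.3,18.3,0,40,0.4],[17.9,23,0,50,0.4],[21.5,27.6,0,60,0.4],[25,32.2,0,68,0.4],[28.6,36.7,0,74,0.4]]
  ],
  "newtons": 40
}}

```text
time: 1.15
position: [0.4558, -0.233, 0.2189]
orientation: [2.223, 2.22, -0.0]
force: [-0.1, -1.0, -0.9]
gripper_width: 0.0514
```

Run:
```python
from fit import *
s=env.observe();print(s)
f=grab('wrist','wrist1');W=cloud(f)
blank(W,[.4546,-.235])
for n in ('scene0','wrist1'):
    f=np.load(n+'.npz');W=cloud(f)
    d=np.linalg.norm(W[...,:2]-[.4546,-.235],axis=-1)
    m=(abs(W[...,2]-.018)<.003)&(d<.045);P=W[m][:,:2].astype(np.float32);print(n,len(P),cv2.minEnclosingCircle(P),cv2.minAreaRect(P))
```

```text
{'time': 1.15, 'q': array([-4.95731870e-01,  2.57375075e-01,  1.87719484e+00, -6.81286277e-05,
        1.00695990e+00, -4.94112664e-01]), 'joint_velocities': array([ 0.89778158,  0.10484195, -0.15002087, -0.00180041,  0.03558465,
        0.07691353]), 'joint_efforts': array([ -5.16045347, -45.22112846, -24.27998543,   0.05331945,
         0.19027592,  -0.23008178]), 'position': array([ 0.45583971, -0.23299796,  0.21892519]), 'orientation': array([ 2.22314454e+00,  2.21962854e+00, -5.83924720e-05]), 'force': array([-0.11001355, -1.02695801, -0.92333272]), 'torque': array([-0.03238302,  0.01621836, -0.03309041]), 'gripper_width': 0.05142686936445369}
top 476 [ 0.45580875 -0.23801423  0.03980959] [ 0.45563769 -0.23834816  0.03934316] [0.02471496 0.02474936 0.00466441]
scene0 271 ((0.45433828234672546, -0.2363562285900116), 0.03208650276064873) ((0.45326706767082214, -0.23462077975273132), (0.05855635181069374, 0.05783723294734955), 29.715267181396484)
wrist1 1732 ((0.4554806649684906, -0.2385253757238388), 0.0301511250436306) ((0.4559105932712555, -0.23837953805923462), (0.058960575610399246, 0.059226326644420624), 56.017784118652344)
```

View pics/wrist1.png

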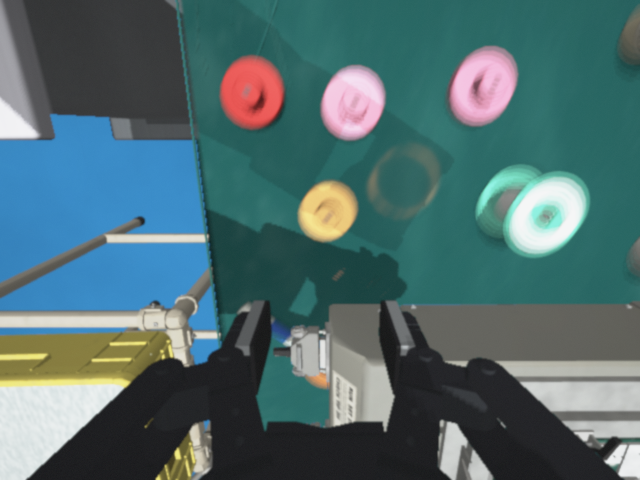

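{"method": "step_arm", "body": {
  "motion": [
    [[0,-0.2,-4,0,0.5],[0,-0.2,-7,0,0.5],[0,-0.2,-7,0,0.5]]
  ]
}}

```text
time: 1.58
position: [0.4534, -0.2357, 0.147]
orientation: [-2.224, -2.212, 0.002]
force: [0.7, -0.0, -0.2]
gripper_width: 0.0427
```

Run:
```python
from fit import *
s=env.observe();print(s['position'],s['joint_velocities'].round(3),s['gripper_width'])
f=grab('wrist','wrist2');W=cloud(f)
blank(W,[.4546,-.235])
d=np.linalg.norm(W[...,:2]-[.4546,-.235],axis=-1)
m=(abs(W[...,2]-.018)<.003)&(d<.045);P=W[m][:,:2].astype(np.float32);print(len(P),cv2.minEnclosingCircle(P),cv2.minAreaRect(P))
W=cloud(np.load('scene0.npz'));
m=(W[...,2]>.03)&(W[...,2]<.35)&(abs(W[...,0]-.455)<.09)&(W[...,1]>-.45)&(W[...,1]<-.28);Q=W[m];print(len(Q),Q[:,1].max() if len(Q) else 0)
i=np.argsort(-Q[:,1])[:10];print(Q[i])
```

```text
[ 0.45339034 -0.23571127  0.14697257] [-0.005 -0.042 -0.041 -0.001  0.025  0.   ] 0.04274632482670671
top 729 [ 0.45584675 -0.23791684  0.03983472] [ 0.45575882 -0.23796321  0.03970156] [0.02553419 0.02468019 0.00535403]
2536 ((0.4558038115501404, -0.23859353363513947), 0.030002498999238014) ((0.4558987617492676, -0.23852373659610748), (0.05889710783958435, 0.059121932834386826), 40.99382019042969)
2966 -0.3428434646766674
[[ 0.50273306 -0.34284346  0.05526192]
 [ 0.51089504 -0.34295708  0.03942973]
 [ 0.48420984 -0.3430447   0.07080779]
 [ 0.46646222 -0.3430539   0.07502687]
 [ 0.50333283 -0.34320605  0.0850298 ]
 [ 0.51848448 -0.34340284  0.1066423 ]
 [ 0.47347402 -0.34340914  0.0432407 ]
 [ 0.53596915 -0.34350715  0.05091276]
 [ 0.50202977 -0.34365155  0.11747858]
 [ 0.49387743 -0.34377519  0.06241237]]
```

View pics/wrist2.png

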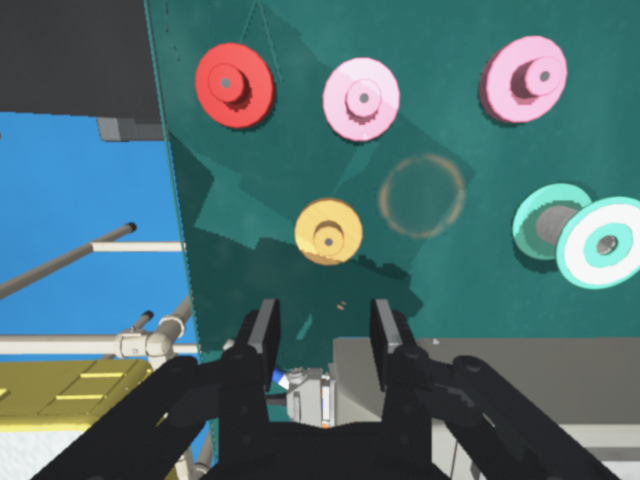

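The blank sits at (328,240) in the wrist view, centre (0.4558,-0.238) by depth with both radii matching (25 mm hub, 59 mm flange). The machine is 107 mm off, so the way down is free.

{"method": "step_arm", "body": {
  "motion": [
    [[0.2,-0.15,-5,0,0.5],[0.2,-0.15,-8.5,0,0.5],[0.2,-0.15,-10.2,0,0.5],[0.2,-0.15,-10.2,0,0.5],[0.2,-0.15,-10.2,0,1],[0.2,-0.15,-10.2,0,1],[0.2,-0.15,-10.2,0,1],[0.2,-0.15,-10.2,0,1]]
  ],
  "newtons": 50
}}

```text
time: 2.62
position: [0.4572, -0.2383, 0.0473]
orientation: [2.227, 2.215, 0.0]
force: [-0.2, 1.0, -1.1]
gripper_width: -0.0003
```

Run:
```python
from fit import *
s=env.observe();print(s['position'],s['joint_velocities'].round(3),s['gripper_width'])
f=grab('wrist','wrist3');W=cloud(f)
grab('scene','scene3')
z=f['range_z'];print(np.nanmin(np.where(z>0,z,9)))
for u,v in [(318,300),(318,330),(328,290),(340,330),(300,330)]:print(u,v,W[v,u])
im=np.load('scene3.npz')['pixels'][150:300,370:530,::-1];cv2.imwrite('pics/c3.png',cv2.resize(im,None,fx=4,fy=4))
```

```text
[ 0.45720006 -0.23828509  0.04731029] [-0.     0.005  0.002  0.001 -0.002 -0.   ] -0.0003317553398927235
0.0642675
318 300 [ 0.4548722  -0.22742048  0.0670925 ]
318 330 [ 0.45530728 -0.22781905  0.09040005]
328 290 [ 0.45961472 -0.23664947  0.03885779]
340 330 [ 0.46378808 -0.22776076  0.09056879]
300 330 [ 0.4477746  -0.2320885   0.08382049]
```

View pics/wrist3.png

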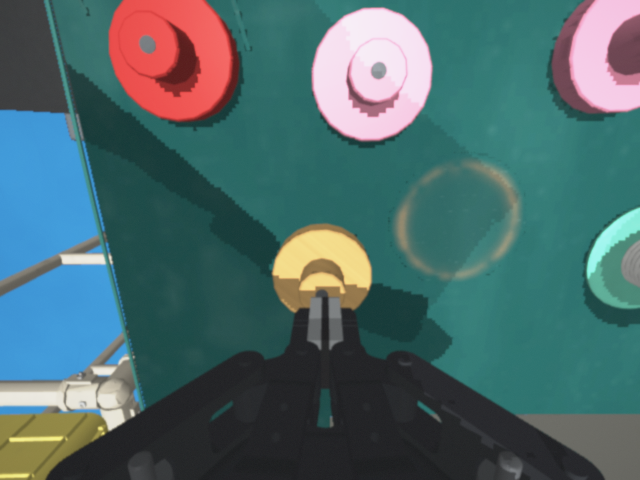

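View pics/c3.png

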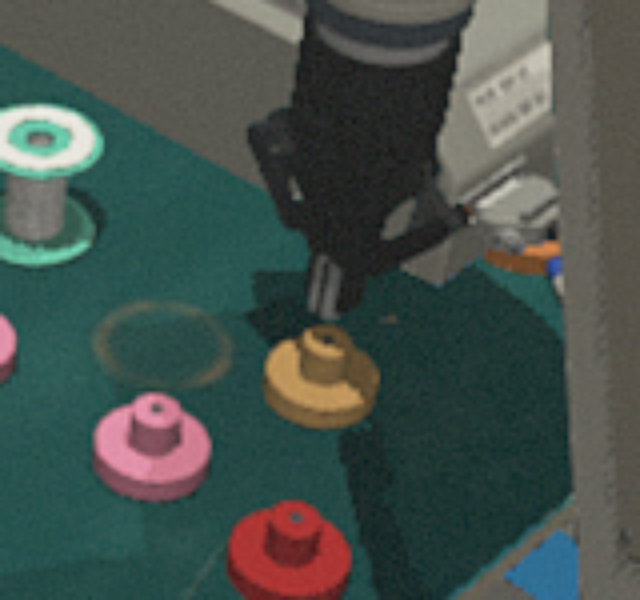

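Run:
```python
from fit import *
f=np.load('scene3.npz');W=cloud(f)
for u,v in [(448,218),(449,222),(450,226),(451,228),(456,226),(455,222),(440,205),(452,205),(451,235)]:print('s',u,v,W[v,u].round(4))
f=np.load('wrist3.npz');W=cloud(f)
for v in range(285,345,5):print('w',v,[ (W[v,u].round(3)).tolist() for u in (312,322,332)], f['range_z'][v,322])
print(f['T_tool_cam'])
```

```text
s 448 218 [ 0.466  -0.2281  0.0849]
s 449 222 [ 0.4604 -0.2256  0.0789]
s 450 226 [ 0.457  -0.2267  0.0696]
s 451 228 [ 0.4531 -0.2255  0.0672]
s 456 226 [ 0.4448 -0.2296  0.0753]
s 455 222 [ 0.45   -0.2316  0.0818]
s 440 205 [ 0.5668 -0.3454  0.0012]
s 452 205 [ 0.4623 -0.2286  0.1206]
s 451 235 [ 0.4565 -0.2362  0.0398]
w 285 [[0.451, -0.233, 0.04], [0.456, -0.234, 0.039], [0.462, -0.233, 0.039]] 0.18036358
w 290 [[0.451, -0.236, 0.04], [0.456, -0.236, 0.04], [0.462, -0.236, 0.04]] 0.18036376
w 295 [[0.451, -0.239, 0.04], [0.456, -0.239, 0.041], [0.462, -0.239, 0.039]] 0.18000641
w 300 [[0.452, -0.228, 0.067], [0.457, -0.228, 0.067], [0.461, -0.227, 0.068]] 0.15185945
w 305 [[0.452, -0.227, 0.072], [0.457, -0.228, 0.071], [0.461, -0.227, 0.072]] 0.14812396
w 310 [[0.453, -0.227, 0.076], [0.457, -0.228, 0.076], [0.461, -0.227, 0.076]] 0.1434927
w 315 [[0.453, -0.227, 0.08], [0.457, -0.227, 0.08], [0.461, -0.228, 0.08]] 0.1394305
w 320 [[0.453, -0.228, 0.083], [0.457, -0.227, 0.084], [0.461, -0.228, 0.083]] 0.13592322
w 325 [[0.453, -0.228, 0.087], [0.457, -0.227, 0.088], [0.461, -0.228, 0.087]] 0.13237306
w 330 [[0.453, -0.228, 0.091], [0.457, -0.227, 0.092], [0.461, -0.228, 0.09]] 0.12817469
w 335 [[0.453, -0.228, 0.094], [0.457, -0.228, 0.094], [0.461, -0.228, 0.094]] 0.12609674
w 340 [[0.453, -0.227, 0.098], [0.457, -0.227, 0.098], [0.461, -0.227, 0.097]] 0.122948065
[[-7.40608210e-04 -9.45385296e-01 -3.25954129e-01  8.38499238e-02]
 [ 9.99999582e-01 -5.25319276e-04 -7.48506490e-04  7.84190826e-04]
 [ 5.36397042e-04 -3.25954547e-01  9.45385289e-01 -1.55081557e-01]
 [ 0.00000000e+00  0.00000000e+00  0.00000000e+00  1.00000000e+00]]
```

Both cameras agree: the shut fingertips are at z≈0.066 while the reported TCP is at z=0.047. So the tips stand about 18 mm behind the reported TCP, not 22 mm ahead as stated. They closed above the hub and touched nothing. I'll use the measured offset, so I open and measure the tips again.

{"method": "step_arm", "body": {
  "motion": [
    [[0,0,0,0,0.5],[0,0,0,0,0.5],[0,0,0,0,0.5],[0,0,0,0,0.5]]
  ]
}}

```text
time: 3.22
position: [0.457, -0.2382, 0.0469]
orientation: [-2.227, -2.215, 0.0]
force: [0.5, -1.0, -0.0]
gripper_width: 0.0426
```

Run:
```python
from fit import *
s=env.observe();print(s['position'],s['force'],s['gripper_width'])
f=grab('wrist','wrist4');W=cloud(f)
m=(f['range_z']<.2)&(f['range_z']>0)
blank(W,[.4558,-.238])
z=W[...,2];near=(z>.045)&(z<.12)&(abs(W[...,0]-.456)<.04)
for side in(-1,1):
    Q=W[near&((W[...,0]-.457)*side>0)];i=np.argsort(Q[:,2])[:200:20];print(Q[i].round(4).tolist())
```

```text
[ 0.45698203 -0.2381758   0.04687854] [ 5.38300529e-01 -9.83565343e-01 -6.88674643e-04] 0.04259714169580013
top 1630 [ 0.45596236 -0.23766916  0.03985803] [ 0.45586539 -0.23822119  0.03962294] [0.02541422 0.02559176 0.0052455 ]
[[0.436, -0.2419, 0.0605], [0.4363, -0.2324, 0.063], [0.4361, -0.2411, 0.0644], [0.4337, -0.2273, 0.0655], [0.4302, -0.2275, 0.0661], [0.4317, -0.227, 0.0669], [0.4349, -0.2273, 0.0674], [0.4362, -0.2474, 0.0681], [0.4338, -0.2271, 0.0687], [0.4362, -0.2412, 0.0692]]
[[0.4791, -0.2441, 0.06], [0.4788, -0.2342, 0.0629], [0.4789, -0.2408, 0.0644], [0.4801, -0.2282, 0.0654], [0.4831, -0.2273, 0.0661], [0.4804, -0.2279, 0.0668], [0.4789, -0.2378, 0.0675], [0.479, -0.2418, 0.0679], [0.4792, -0.2275, 0.0684], [0.479, -0.2343, 0.069]]
```

View pics/wrist4.png

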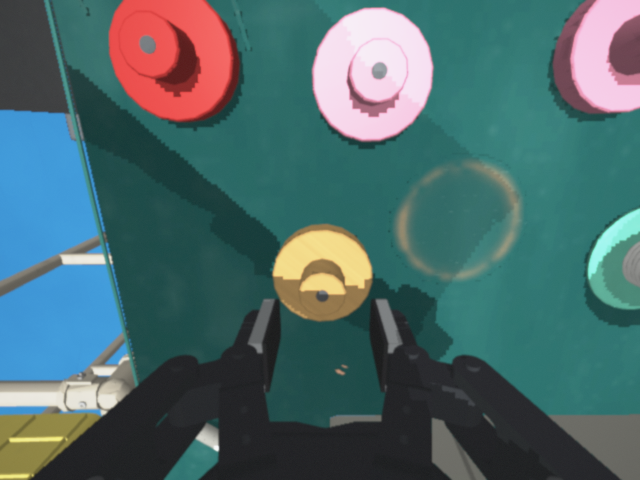

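{"method": "step_arm", "body": {
  "motion": [
    [[-0.1,0,-2,0,0.5],[-0.1,0,-3.9,0,0.5],[-0.1,0,-3.9,0,0.5],[-0.1,0,-3.9,0,0.5],[-0.1,0,-3.9,0,1],[-0.1,0,-3.9,0,1],[-0.1,0,-3.9,0,1],[-0.1,0,-3.9,0,1]]
  ],
  "newtons": 50
}}

```text
time: 4.28
position: [0.4565, -0.2385, 0.0089]
orientation: [2.227, 2.215, 0.001]
force: [-1.2, 0.0, 7.1]
gripper_width: 0.0234
```

Run:
```python
from fit import *
s=env.observe();print(s['position'],s['force'],s['gripper_width'])
f=grab('wrist','wrist5')
```

```text
[ 0.45648423 -0.23845604  0.00885365] [-1.18570320e+00  1.95080680e-03  7.14473268e+00] 0.023446768630700887
```

View pics/wrist5.png

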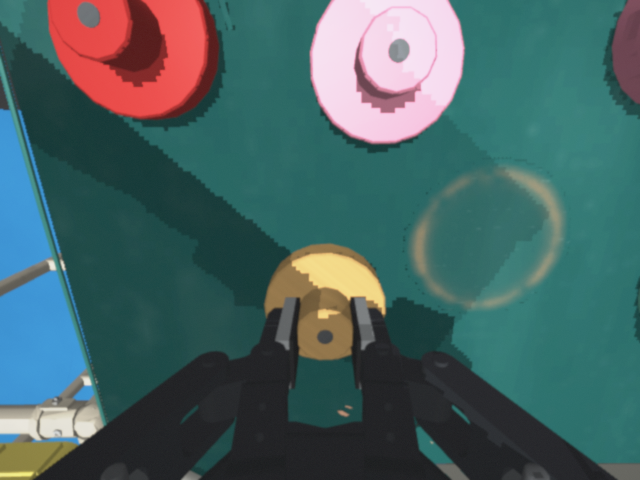

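The hub is between the pads, with its hole at (325,337). The 7 N upward force suggests the tips are lightly on the flange. Lift and check.

{"method": "step_arm", "body": {
  "motion": [
    [[0,0,2,0,1],[0,0,5,0,1],[0,0,9,0,1],[0,0,9,0,1]]
  ]
}}

```text
time: 4.82
position: [0.4577, -0.2391, 0.1004]
orientation: [2.224, 2.212, 0.002]
force: [0.5, -0.5, -4.6]
gripper_width: 0.0236
```

Run:
```python
from fit import *
s=env.observe();print(s['position'],s['force'],s['torque'],s['gripper_width'])
f=grab('wrist','wrist6');W=cloud(f)
for v in range(240,370,10):print(v,W[v,325].round(4))
```

```text
[ 0.45772075 -0.23912318  0.10038729] [ 0.49417083 -0.53200539 -4.64678365] [-0.05221287 -0.0508019   0.02604069] 0.02359562749093568
240 [ 4.590e-01 -2.396e-01  2.000e-04]
250 [ 0.4587 -0.21    0.1043]
260 [ 0.4586 -0.213   0.1097]
270 [ 0.4586 -0.2184  0.109 ]
280 [ 0.4585 -0.2234  0.1094]
290 [ 0.4585 -0.2268  0.113 ]
300 [ 0.4585 -0.2267  0.1229]
310 [ 0.4584 -0.2272  0.1308]
320 [ 0.4584 -0.2314  0.1318]
330 [ 0.4584 -0.2359  0.1324]
340 [ 0.4583 -0.2412  0.1319]
350 [ 0.4583 -0.2462  0.1321]
360 [ 0.4583 -0.3559 -0.0012]
```

View pics/wrist6.png

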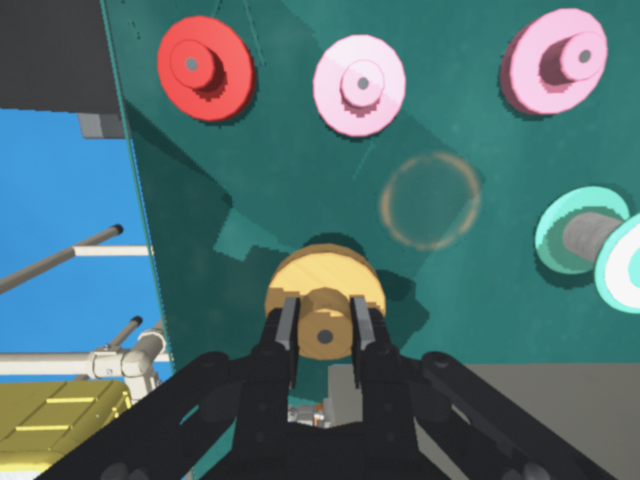

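Held well: the hub axis is at (0.458,-0.239.5), on the tool axis, and hub top = TCP + 32 mm. Carry it up towards the fixture, stopping short so the wrist camera sees the nest.

{"method": "step_arm", "body": {
  "motion": [
    [[1,3,4,0,1],[2,7,8,0,1],[3,12,9,0,1],[5,17,9,0,1],[7,22,9,0,1],[9,27,9,0,1],[9,28,9,0,1],[9,28,9,0,1]]
  ]
}}

```text
time: 5.88
position: [0.5446, 0.0421, 0.1861]
orientation: [-2.224, -2.216, 0.004]
force: [-0.2, -0.2, -4.3]
gripper_width: 0.0234
```

Run:
```python
from fit import *
s=env.observe();print(s['position'],s['orientation'],s['joint_velocities'].round(2),s['gripper_width'])
f=grab('wrist','wrist7');W=cloud(f);z=W[...,2]
d=np.linalg.norm(W[...,:2]-[.547,.139],axis=-1)
m=(abs(z-.023)<.003)&(d<.04);F=W[m];print('floor',len(F),cv2.minEnclosingCircle(F[:,:2].astype(np.float32)),F[:,2].mean())
m=(abs(z-.030)<.0025)&(d<.05)&(d>.03);F=W[m];print('ring',len(F),circ(F[:,:2]),F.min(0),F.max(0))
T=W[(abs(z-.090)<.003)&(d<.15)];print('tops',len(T),cv2.minAreaRect(T[:,:2].astype(np.float32)),T.min(0),T.max(0))
```

```text
[0.54458332 0.04210645 0.18613491] [-2.22408716 -2.21571639  0.00447725] [-0.03 -0.01  0.   -0.01  0.   -0.01] 0.02337445252921241
floor 4747 ((0.5491880178451538, 0.13919585943222046), 0.03309468552470207) 0.02312472756028041
ring 1758 (array([0.54923439, 0.13900548]), np.float64(0.035441703201532344)) [0.51128633 0.10019556 0.02750322] [0.58691962 0.17750752 0.03224389]
tops 1701 ((0.6055289506912231, 0.06943270564079285), (0.06362894922494888, 0.06576301902532578), 84.33903503417969) [0.57028763 0.03484257 0.08700387] [0.64075455 0.1040583  0.09231846]
```

View pics/wrist7.png

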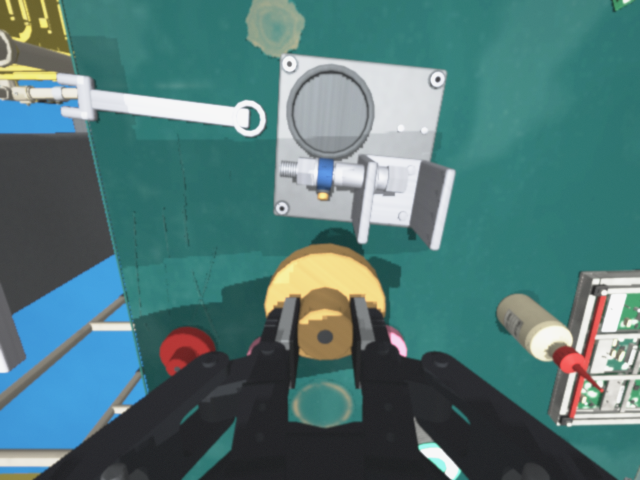

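The wrist view shows the nest at (330,110), the dog/bolt at (325,175), the walls at (366,200)/(440,205) and the head at (390,178). Next: fit the held hub in the same camera, so calibration errors cancel.

Run:
```python
from fit import *
f=np.load('wrist7.npz');W=cloud(f);z=W[...,2]
p=np.array([.5446,.0421,.1861])
H=W[(abs(z-p[2]-.0318)<.003)&(np.linalg.norm(W[...,:2]-p[:2],axis=-1)<.03)];print(len(H),H.mean(0)-p,(H.min(0)+H.max(0))/2-p,np.ptp(H,axis=0))
F=W[(abs(z-p[2]-.0098)<.003)&(np.linalg.norm(W[...,:2]-p[:2],axis=-1)<.04)];
print(len(F),F.min(0)-p,F.max(0)-p, F[:,2].mean()-p[2])
c,r=circ(F[F[:,1]>p[1]+.02][:,:2]);
import numpy as np
# flange front edge: max y per column
xs=np.arange(-.024,.025,.004);
E=[]
for x in xs:
    q=F[abs(F[:,0]-p[0]-x)<.002]; 
    if len(q)>3:E.append([x,q[:,1].max()-p[1]])
E=np.array(E);print(circ(E),E.round(4).tolist())
```

```text
2908 [0.00058214 0.00210475 0.03116085] [0.00071361 0.00015503 0.03178819] [0.05082414 0.02553162 0.00597293]
4485 [-0.02927112 -0.03068995  0.0068003 ] [0.0301534  0.0297591  0.01279596] 0.009063633081414668
(array([ 0.00062926, -0.00254212]), np.float64(0.03242038014815168)) [[-0.024, 0.0184], [-0.02, 0.0227], [-0.016, 0.0255], [-0.012, 0.0272], [-0.008, 0.0289], [-0.004, 0.0293], [0.0, 0.0297], [0.004, 0.0298], [0.008, 0.0288], [0.012, 0.028], [0.016, 0.0261], [0.02, 0.0239], [0.024, 0.0196]]
```

{"method": "step_arm", "body": {
  "motion": [
    [[0.4,5,0,-6,1],[0.4,9.7,0,-6,1],[0.4,9.7,0,-6,1],[0.4,9.7,-5,-6,1],[0.4,9.7,-10,-6,1],[0.4,9.7,-13,-6,1],[0.4,9.7,-13.4,-6,1],[0.4,9.7,-13.4,-6,1]]
  ]
}}

```text
time: 6.92
position: [0.5505, 0.1378, 0.0545]
orientation: [2.341, 2.094, 0.0]
force: [0.2, -0.1, -4.5]
gripper_width: 0.0236
```

Run:
```python
from fit import *
s=env.observe();print(s['position'],s['orientation'],s['joint_velocities'].round(2),s['gripper_width'],s['force'])
f=grab('wrist','wrist8');W=cloud(f);z=W[...,2]
d=np.linalg.norm(W[...,:2]-[.549,.139],axis=-1)
m=(abs(z-.030)<.0025)&(d<.05)&(d>.03);F=W[m];print('ring',len(F),circ(F[:,:2]),F.min(0),F.max(0))
m=(f['range_z']>0)&(W[...,0]>.5);
p=s['position']
H=W[(abs(z-p[2]-.0318)<.003)&(np.linalg.norm(W[...,:2]-p[:2],axis=-1)<.03)]
print(p,(H.min(0)+H.max(0))/2-p)
```

```text
[0.5505297 0.1377875 0.0544919] [2.34148757e+00 2.09402545e+00 4.65512436e-04] [ 0.01 -0.02 -0.01  0.    0.    0.  ] 0.023610394373436528 [ 0.24777878 -0.10275198 -4.46532737]
ring 2059 (array([0.54941736, 0.13972602]), np.float64(0.03540496046652683)) [0.51131496 0.12477442 0.02752877] [0.58749762 0.17765357 0.0318199 ]
[0.5505297 0.1377875 0.0544919] [0.00126935 0.00038737 0.03180228]
```

View pics/wrist8.png

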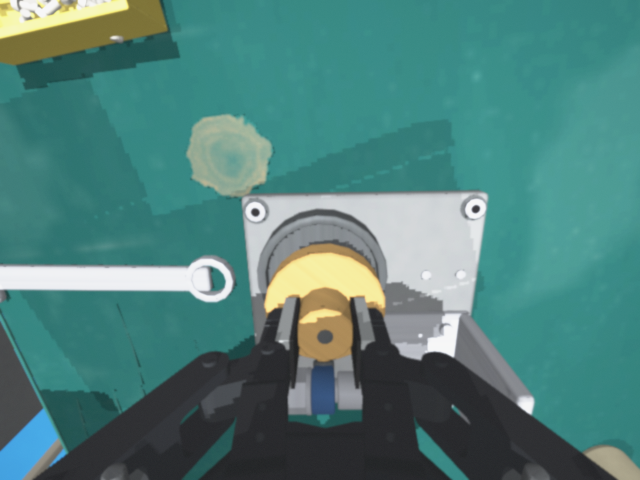

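{"method": "step_arm", "body": {
  "motion": [
    [[-0.2,0.15,-0.6,0,1],[-0.2,0.15,-1.2,0,1],[-0.2,0.15,-1.7,0,1],[-0.2,0.15,-2.0,0,1],[-0.2,0.15,-2.15,0,1],[-0.2,0.15,-2.15,0,1]]
  ]
}}

```text
time: 7.72
position: [0.548, 0.1403, 0.0323]
orientation: [-2.34, -2.096, 0.0]
force: [-0.7, 0.7, -3.2]
gripper_width: 0.0234
```

Run:
```python
from fit import *
s=env.observe();print(s['position'],s['gripper_width'],s['force'])
f=grab('wrist','wrist9')
```

```text
[0.54799824 0.14032447 0.03230338] 0.023357995456632565 [-0.72825188  0.73699679 -3.23653775]
```

View pics/wrist9.png

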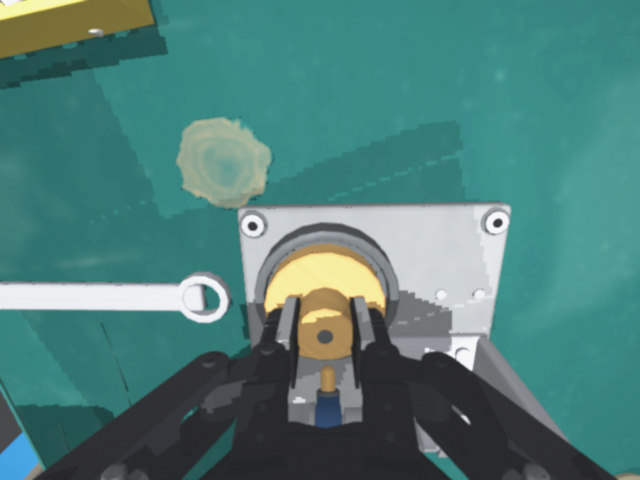

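{"method": "step_arm", "body": {
  "motion": [
    [[0,-0.05,-0.1,0,1],[0,-0.05,-0.2,0,1],[0,-0.05,-0.2,0,1]]
  ]
}}

```text
time: 8.15
position: [0.5483, 0.1401, 0.0319]
orientation: [2.34, 2.096, 0.001]
force: [-4.6, 0.9, 9.9]
gripper_width: 0.0235
```

Run:
```python
from fit import *
s=env.observe();print(s['position'],s['gripper_width'],s['force'])
f=grab('side','side9');im=f['pixels'][225:310,280:370,::-1];cv2.imwrite('pics/c9.png',cv2.resize(im,None,fx=6,fy=6,interpolation=2))
```

```text
[0.54827813 0.14007911 0.0318613 ] 0.02353945005899857 [-4.58581587  0.87751822  9.87051443]
```

View pics/c9.png

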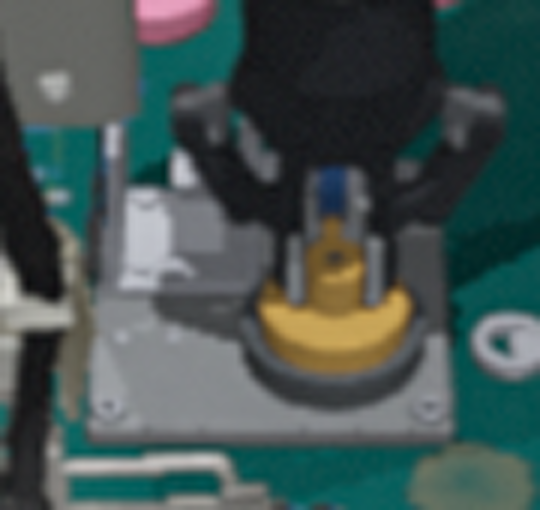

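The blank sits inside the ring with 10 N of bearing force at the expected height. Release, rise and check.

{"method": "step_arm", "body": {
  "motion": [
    [[0,0,0.1,0,0.6],[0,0,0.1,0,0.6],[0,0,0.1,0,0.6],[0,0,0.1,0,0.6],[0,0,3,0,0.6],[0,0,8,0,0.6],[0,0,12,0,0.6],[0,0,12,0,0.6]]
  ]
}}

```text
time: 9.2
position: [0.5503, 0.1403, 0.1537]
orientation: [2.338, 2.094, 0.009]
force: [0.5, -0.7, -0.0]
gripper_width: 0.034
```

Run:
```python
from fit import *
s=env.observe();print(s['position'],s['gripper_width'],s['force'])
f=grab('wrist','wrist10');W=cloud(f);z=W[...,2]
d=np.linalg.norm(W[...,:2]-[.549,.139],axis=-1)
H=W[(abs(z-.063)<.004)&(d<.025)];print('hubtop',len(H),H.mean(0),(H.min(0)+H.max(0))/2,np.ptp(H,axis=0))
A=np.c_[H[:,:2],np.ones(len(H))];print(np.linalg.lstsq(A,H[:,2],rcond=None)[0])
H=W[(abs(z-.041)<.003)&(d<.035)];A=np.c_[H[:,:2],np.ones(len(H))];print('flange',len(H),H[:,2].mean(),np.linalg.lstsq(A,H[:,2],rcond=None)[0],cv2.minEnclosingCircle(H[:,:2].astype(np.float32)))
```

```text
[0.55030855 0.14033768 0.15370082] 0.03404642894698357 [ 0.54079093 -0.66645575 -0.04511886]
hubtop 831 [0.54879784 0.14066897 0.06284598] [0.54867206 0.14014441 0.06198525] [0.0251293  0.02550423 0.00596037]
[-0.00445688 -0.01985491  0.06808488]
flange 2818 0.04092682639597189 [-6.91570756e-05 -1.35225773e-03  4.11582525e-02] ((0.548689603805542, 0.13981856405735016), 0.030098196119070053)
```

View pics/wrist10.png

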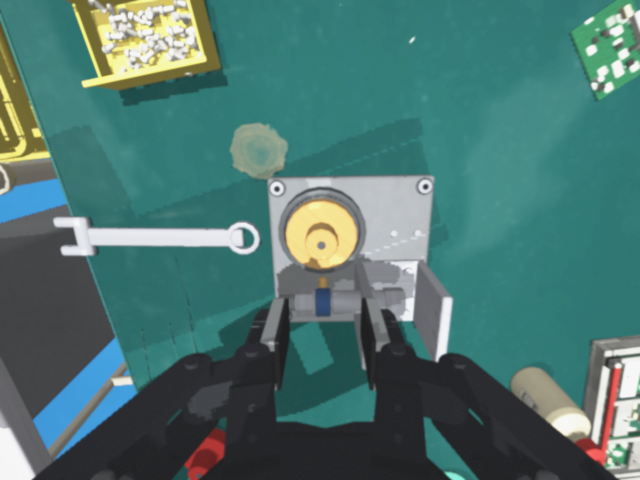

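The blank is home: flange top z=0.0409 (must be 0.041), level, and centred within 1 mm. Next: locate the bolt and head.

Run:
```python
from fit import *
a=np.deg2rad(-5.8);ex=np.array([np.cos(a),np.sin(a)]);ey=np.array([-ex[1],ex[0]]);n0=np.array([.5492,.1390])
for n in ('scene0','side0','wrist7','wrist10'):
    W=cloud(np.load(n+'.npz'));z=W[...,2];P=W[...,:2]-n0;X=P@ex;Y=P@ey
    r=(abs(X-.06)<.06)&(abs(Y+.06)<.07)
    T=r&(abs(z-.09)<.003)
    def st(m):
        return m.sum(),(X[m].min().round(4),X[m].max().round(4),Y[m].min().round(4),Y[m].max().round(4)) if m.sum() else 0
    print(n,'front',st(T&(X<.055)),'back',st(T&(X>.055)))
    H=r&(z>.060)&(z<.082)&(X>.035)&(X<.075)&(Y<-.03)&(Y>-.09)
    print(' head',st(H),[(k,st(H&(abs(z-k)<.0015))) for k in(.070,.074,.077,.079)])
    B=r&(z>.064)&(z<.085)&(X<.022)
    print(' bolt/dog',st(B), z[B].max() if B.any() else 0)
```

```text
scene0 front (np.int64(109), (np.float64(0.0275), np.float64(0.0379), np.float64(-0.0937), np.float64(-0.0314))) back (np.int64(97), (np.float64(0.0841), np.float64(0.0956), np.float64(-0.0941), np.float64(-0.0297)))
 head (np.int64(87), (np.float64(0.0355), np.float64(0.0647), np.float64(-0.0543), np.float64(-0.0315))) [(0.07, (np.int64(5), (np.float64(0.0437), np.float64(0.0624), np.float64(-0.0391), np.float64(-0.0338)))), (0.074, (np.int64(19), (np.float64(0.043), np.float64(0.0633), np.float64(-0.0543), np.float64(-0.0332)))), (0.077, (np.int64(30), (np.float64(0.0466), np.float64(0.0647), np.float64(-0.0523), np.float64(-0.0361)))), (0.079, (np.int64(23), (np.float64(0.0478), np.float64(0.0647), np.float64(-0.0523), np.float64(-0.0373))))]
 bolt/dog (np.int64(89), (np.float64(0.0001), np.float64(0.0219), np.float64(-0.0533), np.float64(-0.0333))) 0.0808973182308863
side0 front (np.int64(48), (np.float64(0.0325), np.float64(0.0384), np.float64(-0.0926), np.float64(-0.0304))) back (np.int64(9), (np.float64(0.0889), np.float64(0.0921), np.float64(-0.0497), np.float64(-0.0306)))
 h
[... 1735 characters left out ...]
-0.0885), np.float64(-0.0311)))
 head (np.int64(760), (np.float64(0.035), np.float64(0.0654), np.float64(-0.0542), np.float64(-0.0312))) [(0.07, (np.int64(61), (np.float64(0.0351), np.float64(0.0642), np.float64(-0.0382), np.float64(-0.0316)))), (0.074, (np.int64(181), (np.float64(0.0352), np.float64(0.0654), np.float64(-0.054), np.float64(-0.0316)))), (0.077, (np.int64(289), (np.float64(0.0355), np.float64(0.065), np.float64(-0.0542), np.float64(-0.0317)))), (0.079, (np.int64(160), (np.float64(0.0355), np.float64(0.0639), np.float64(-0.0494), np.float64(-0.0317))))]
 bolt/dog (np.int64(703), (np.float64(0.0002), np.float64(0.022), np.float64(-0.056), np.float64(0.0081))) 0.08029121729593008
```

```bash
cat > head.py <<'E'
from fit import *
a=np.deg2rad(-5.8);ex=np.array([np.cos(a),np.sin(a)]);ey=np.array([-ex[1],ex[0]]);n0=np.array([.5492,.1390])
def prof(n,x0=.0505,x1=.0635,lo=.055):
    W=cloud(np.load(n+'.npz'));z=W[...,2];P=W[...,:2]-n0;X=P@ex;Y=P@ey
    m=(X>x0)&(X<x1)&(z>lo)&(z<.085)&(Y>-.07)&(Y<-.025)
    y,zz=Y[m],z[m]
    out=[]
    for b in np.arange(-.062,-.028,.002):
        k=(y>=b)&(y<b+.002)
        if k.sum()>2: out.append((round(b+.001,3),int(k.sum()),round(float(np.median(zz[k])),4)))
    return out
E
python3 - <<'E'
from head import *
for n in('wrist7','wrist10'):
    print(n,'head',prof(n)); print(' bolt',prof(n,.012,.028))
E
```

```text
wrist7 head [(np.float64(-0.057), 4, 0.0661), (np.float64(-0.055), 13, 0.0749), (np.float64(-0.053), 39, 0.0761), (np.float64(-0.051), 40, 0.0768), (np.float64(-0.049), 40, 0.0776), (np.float64(-0.047), 40, 0.0782), (np.float64(-0.045), 41, 0.0788), (np.float64(-0.043), 50, 0.079), (np.float64(-0.041), 50, 0.0771), (np.float64(-0.039), 46, 0.0752), (np.float64(-0.037), 50, 0.0736), (np.float64(-0.035), 32, 0.0721)]
 bolt [(np.float64(-0.055), 15, 0.0701), (np.float64(-0.053), 43, 0.0738), (np.float64(-0.051), 46, 0.076), (np.float64(-0.049), 50, 0.0769), (np.float64(-0.047), 53, 0.0771), (np.float64(-0.045), 56, 0.0774), (np.float64(-0.043), 54, 0.0765), (np.float64(-0.041), 59, 0.0761), (np.float64(-0.039), 58, 0.074), (np.float64(-0.037), 56, 0.0708)]
wrist10 head [(np.float64(-0.053), 15, 0.0759), (np.float64(-0.051), 20, 0.0767), (np.float64(-0.049), 23, 0.0771), (np.float64(-0.047), 33, 0.0778), (np.float64(-0.045), 31, 0.0788), (np.float64(-0.043), 52, 0.0787), (np.float64(-0.041), 58, 0.0771), (np.float64(-0.039), 57, 0.0754), (np.float64(-0.037), 82, 0.0728), (np.float64(-0.035), 73, 0.071)]
 bolt [(np.float64(-0.053), 20, 0.0738), (np.float64(-0.051), 23, 0.0759), (np.float64(-0.049), 38, 0.0765), (np.float64(-0.047), 42, 0.0771), (np.float64(-0.045), 43, 0.0772), (np.float64(-0.043), 58, 0.0769), (np.float64(-0.041), 63, 0.0759), (np.float64(-0.039), 72, 0.074), (np.float64(-0.037), 123, 0.07)]
```

The bolt axis fits at fixture Y≈-45.5 mm, z 0.068, and the head's X range is 49–65 mm, as specified. The head profile gives a tilt of about -0.17 rad, so pivot ≈0.1. Turn the jaws across the flats and go above the head.

{"method": "step_arm", "body": {
  "motion": [
    [[0,0,0,10,0.55],[1,-1,0,20,0.55],[2,-2,0,30,0.55],[3,-3,0,40,0.55],[4,-4,0,50,0.55],[5,-5.2,0,60,0.55],[5,-5.2,0,70,0.55],[5,-5.2,0,80,0.55]]
  ]
}}

```text
time: 10.25
position: [0.5969, 0.0874, 0.1483]
orientation: [-0.437, -3.108, 0.001]
force: [-0.4, -0.6, -0.0]
gripper_width: 0.0385
```

{"method": "step_arm", "body": {
  "motion": [
    [[0,0,0,10.5,0.55],[0,0,-1,10.5,0.55],[0,0,-1,10.5,0.55]]
  ]
}}

```text
time: 10.62
position: [0.5966, 0.0876, 0.1382]
orientation: [-0.165, -3.134, 0.001]
force: [-0.1, 0.2, -0.3]
gripper_width: 0.0384
```

Run:
```python
from head import *
s=env.observe();print(s['position'],s['orientation'],s['gripper_width'],s['joint_velocities'].round(2))
p=s['position'][:2]-n0;print('tcp fixture',p@ex,p@ey)
f=grab('wrist','wrist11')
print('head',prof('wrist11'))
W=cloud(f);z=W[...,2];P=W[...,:2]-n0;X=P@ex;Y=P@ey
T=(abs(z-.09)<.003)&(abs(X-.06)<.05)&(abs(Y+.06)<.06)
for m in (T&(X<.06),T&(X>.06)):
  if m.any():print(m.sum(),X[m].min(),X[m].max(),Y[m].min(),Y[m].max())
# fingers
m=(z>.11)&(f['range_z']<.2)&(f['range_z']>0)&(abs(X-p@ex)<.03)&(abs(Y-p@ey)<.05)
for sd in(-1,1):
  k=m&((Y-p@ey)*sd>0);i=np.argsort(z[k])[:100:20];print(np.c_[X[k],Y[k],z[k]][i].round(4).tolist())
```

```text
[0.59659816 0.08761514 0.13820532] [-1.64639192e-01 -3.13358215e+00  1.08237448e-03] 0.03841201452631682 [ 0.   -0.02 -0.01 -0.    0.01 -0.01]
tcp fixture 0.05234827518378076 -0.046331920177212674
head [(np.float64(-0.057), 16, 0.0666), (np.float64(-0.055), 50, 0.0748), (np.float64(-0.053), 48, 0.0764), (np.float64(-0.051), 39, 0.0767), (np.float64(-0.049), 48, 0.0773), (np.float64(-0.047), 52, 0.078), (np.float64(-0.045), 52, 0.0788), (np.float64(-0.043), 52, 0.0788), (np.float64(-0.041), 52, 0.0769), (np.float64(-0.039), 55, 0.0749), (np.float64(-0.037), 36, 0.0734), (np.float64(-0.035), 34, 0.0717)]
1185 0.02981714469454835 0.038544989241603225 -0.09590648282122141 -0.03224921974648139
649 0.08736355087928785 0.0958820930351707 -0.07442088620962915 -0.03199755151688928
[[0.049, -0.066, 0.1518], [0.0426, -0.07, 0.1548], [0.0592, -0.066, 0.1555], [0.0423, -0.067, 0.1563], [0.0422, -0.0719, 0.1573]]
[[0.0496, -0.0275, 0.1519], [0.0544, -0.0277, 0.1548], [0.0423, -0.0213, 0.1556], [0.0424, -0.0232, 0.1564], [0.0512, -0.0276, 0.1573]]
```

View pics/wrist11.png

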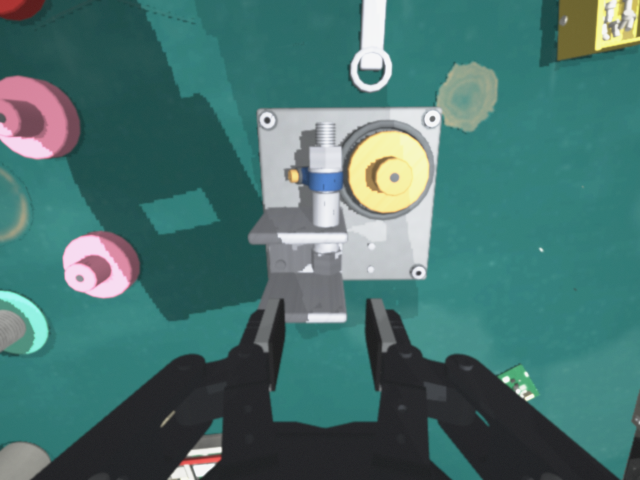

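The tips straddle the gap: finger faces at Y -66/-27.5 mm, tips 15.5 mm behind the reported TCP. Since I can only turn about z, I can't tilt the tool. My plan is to grip the upper part of the flats, then turn the head by dragging a pad against it. Descend so the tips end about 2 mm above the bolt axis.

{"method": "step_arm", "body": {
  "motion": [
    [[0.4,0.1,0,0,0.55],[0.4,0.1,-4,0,0.55],[0.4,0.1,-7,0,0.55],[0.4,0.1,-8.4,0,0.55],[0.4,0.1,-8.4,0,0.55]]
  ]
}}

```text
time: 11.3
position: [0.6017, 0.0888, 0.0558]
orientation: [-0.16, -3.136, 0.0]
force: [-0.4, 0.1, -0.0]
gripper_width: 0.0384
```

Run:
```python
from head import *
s=env.observe();print(s['position'],s['force'],s['gripper_width'])
p=s['position'][:2]-n0;print('tcp fixture',p@ex,p@ey)
f=grab('wrist','wrist12'); W=cloud(f);z=W[...,2];P=W[...,:2]-n0;X=P@ex;Y=P@ey
m=(f['range_z']<.16)&(f['range_z']>0)&(abs(X-p@ex)<.03)&(abs(Y-p@ey)<.05)&(z>.06)
for sd in(-1,1):
  k=m&((Y-p@ey)*sd>0);i=np.argsort(z[k])[:100:20];print(np.c_[X[k],Y[k],z[k]][i].round(4).tolist())
f=grab('side','side12');im=f['pixels'][210:310,270:370,::-1];cv2.imwrite('pics/c12.png',cv2.resize(im,None,fx=6,fy=6,interpolation=2))
```

```text
[0.60174747 0.08881581 0.05584024] [-0.42558666  0.13041425 -0.02449752] 0.038353741344632826
tcp fixture 0.05734989544000227 -0.044617031354419544
[[0.0301, -0.0838, 0.0612], [0.0305, -0.0695, 0.0617], [0.0304, -0.0652, 0.0619], [0.0303, -0.058, 0.0623], [0.0307, -0.0812, 0.0625]]
[[0.0311, -0.0334, 0.0615], [0.0304, -0.0345, 0.0647], [0.0303, -0.0343, 0.0674], [0.0301, -0.0348, 0.0693], [0.0306, -0.0376, 0.0704]]
```

View pics/wrist12.png

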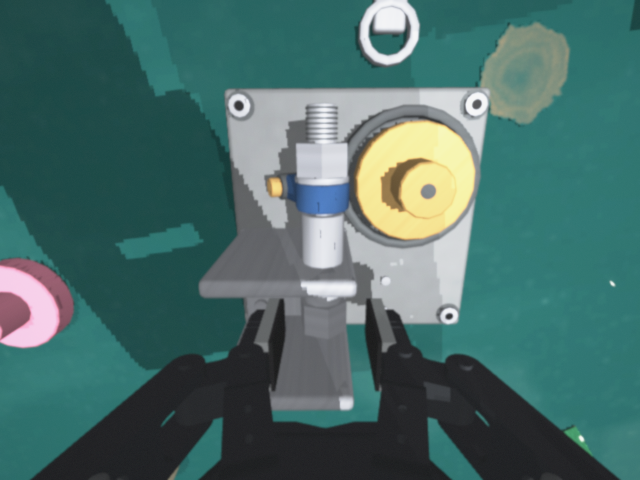

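View pics/c12.png

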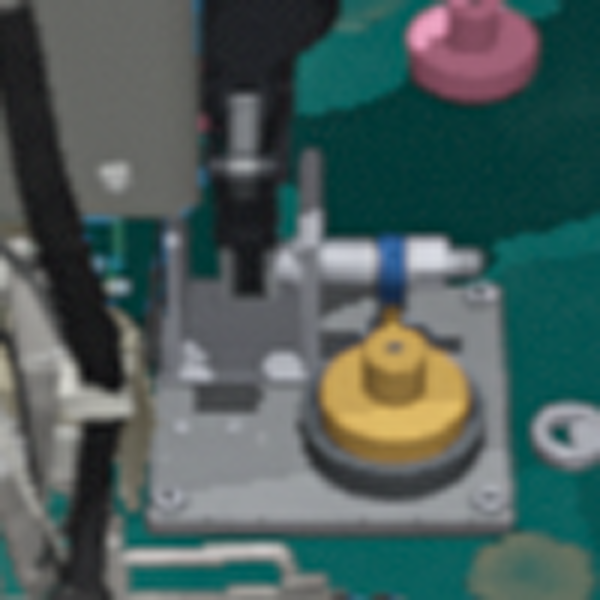

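```bash
cat > nose.py <<'E'
from head import *
def brass(n):
    f=np.load(n+'.npz');W=cloud(f);z=W[...,2];P=W[...,:2]-n0;X=P@ex;Y=P@ey
    hsv=cv2.cvtColor(f['pixels'],cv2.COLOR_RGB2HSV)
    r=(abs(X)<.02)&(Y>-.09)&(Y<-.012)&(z>.012)&(z<.085)
    m=r&(hsv[...,0]>=8)&(hsv[...,0]<=25)&(hsv[...,1]>110)
    k,l,st,c=cv2.connectedComponentsWithStats(m.astype(np.uint8))
    for i in range(1,k):
        if st[i,4]>=4:
            q=l==i;print(n,c[i].round(),st[i,4],'X',X[q].min().round(4),X[q].max().round(4),'Y',Y[q].min().round(4),Y[q].max().round(4),'z',z[q].min().round(4),z[q].max().round(4))
    m=r&(hsv[...,0]>=100)&(hsv[...,0]<=125)&(hsv[...,1]>110)
    if m.any():print('  blue',m.sum(),'X',X[m].min().round(4),X[m].max().round(4),'Y',Y[m].min().round(4),Y[m].max().round(4),'z',z[m].min().round(4),z[m].max().round(4))
E
python3 - <<'E'
from nose import *
for n in('scene0','side0','wrist7','wrist9','wrist10','wrist11','wrist12','side12'):brass(n)
E
```

```text
scene0 [306. 291.] 14 X -0.0049 0.0019 Y -0.0462 -0.0393 z 0.0346 0.0418
  blue 38 X -0.0029 0.0049 Y -0.0533 -0.0326 z 0.0668 0.0809
side0 [335. 264.] 13 X -0.0024 0.0028 Y -0.047 -0.0384 z 0.0319 0.0422
  blue 37 X -0.0022 0.0056 Y -0.0505 -0.03 z 0.0472 0.0826
wrist7 [323. 197.] 35 X -0.0035 0.0047 Y -0.0724 -0.0663 z 0.0458 0.0509
  blue 410 X -0.0048 0.0061 Y -0.0621 -0.0352 z 0.0511 0.0811
wrist9 [303. 353.] 41 X -0.0143 -0.0075 Y -0.0271 -0.0215 z 0.04 0.0426
wrist9 [346. 353.] 40 X 0.0054 0.0122 Y -0.0277 -0.021 z 0.0397 0.0428
wrist9 [327. 379.] 276 X -0.0026 0.004 Y -0.0506 -0.0388 z 0.0324 0.041
  blue 665 X -0.005 0.0058 Y -0.051 -0.0336 z 0.0434 0.076
wrist10 [316. 263.] 190 X -0.0174 0.0151 Y -0.0282 -0.0123 z 0.039 0.0427
wrist10 [344. 260.] 4 X 0.0169 0.0194 Y -0.0232 -0.0197 z 0.0393 0.0414
wrist10 [323. 282.] 56 X -0.0024 0.003 Y -0.0466 -0.0389 z 0.0342 0.0398
  blue 337 X -0.0051 0.0051 Y -0.0526 -0.034 z 0.0685 0.0803
wrist11 [352. 170.] 108 X -0.0196 0.02 Y -0.0293 -0.0204 z 0.0353 0.0428
wrist11 [369. 175.] 189 X -0.0084 0.0114 Y -0.0168 -0.012 z 0.0395 0.0634
wrist11 [293. 175.] 71 X -0.0037 0.0045 Y -0.0724 -0.0662 z 0.0461 0.0519
  blue 652 X -0.0054 0.0064 Y -0.0626 -0.035 z 0.0493 0.0809
wrist12 [361. 176.] 291 X -0.02 0.0198 Y -0.0295 -0.0201 z 0.0328 0.0427
wrist12 [388. 187.] 447 X -0.0082 0.0117 Y -0.0174 -0.012 z 0.0395 0.0636
wrist12 [274. 187.] 187 X -0.0039 0.0047 Y -0.0727 -0.0658 z 0.0456 0.0519
  blue 1581 X -0.0057 0.0079 Y -0.0629 -0.035 z 0.0482 0.0808
side12 [335. 263.] 8 X -0.0024 0.0027 Y -0.0515 -0.0417 z 0.0324 0.0401
side12 [329. 269.] 7 X 0.0127 0.0177 Y -0.0562 -0.0134 z 0.0139 0.0433
side12 [342. 269.] 9 X -0.0194 -0.0144 Y -0.0222 -0.0144 z 0.0376 0.0418
  blue 41 X -0.0022 0.0056 Y -0.0532 -0.03 z 0.0477 0.082
```

The brass pin runs from its tail (Y -70, z 48 mm) to its tip (Y -39, z 36 mm). Its slope of -0.39 again says pivot ≈0.1, and the tip is 9 mm short of the rim. Close gently on the head.

{"method": "step_arm", "body": {
  "motion": [
    [[0,0,-0.1,0,0.75],[0,-0.05,-0.1,0,1],[0,-0.05,-0.1,0,1],[0,-0.05,-0.1,0,1]]
  ],
  "newtons": 25
}}

```text
time: 11.9
position: [0.603, 0.0883, 0.0568]
orientation: [0.159, 3.135, 0.0]
force: [-0.9, -1.5, 6.5]
gripper_width: 0.0189
```

```bash
cat > look.py <<'E'
import sys
from nose import *
t=sys.argv[1]
s=env.observe();p=s['position'][:2]-n0
print(s['time'],'tcp fix',(p@ex).round(4),(p@ey).round(4),s['position'][2].round(4),'F',s['force'].round(1),'T',s['torque'].round(2),'w',round(s['gripper_width'],4))
f=grab('wrist','w'+t);brass('w'+t)
im=f['pixels'][60:340,180:500,::-1];cv2.imwrite('pics/cw'+t+'.png',cv2.resize(im,None,fx=2,fy=2,interpolation=2))
E
python3 look.py 13
```

```text
11.9 tcp fix 0.0586 -0.045 0.0568 F [-0.9 -1.5  6.5] T [-0.29  0.15  0.01] w 0.0189
w13 [362. 173.] 298 X -0.02 0.0199 Y -0.0295 -0.0202 z 0.0314 0.0424
w13 [389. 184.] 462 X -0.0083 0.0115 Y -0.0173 -0.012 z 0.0394 0.0636
w13 [276. 183.] 181 X -0.0041 0.0044 Y -0.0722 -0.0654 z 0.0455 0.0519
  blue 1576 X -0.0056 0.0062 Y -0.0628 -0.0349 z 0.0465 0.0811
```

View pics/cw13.png

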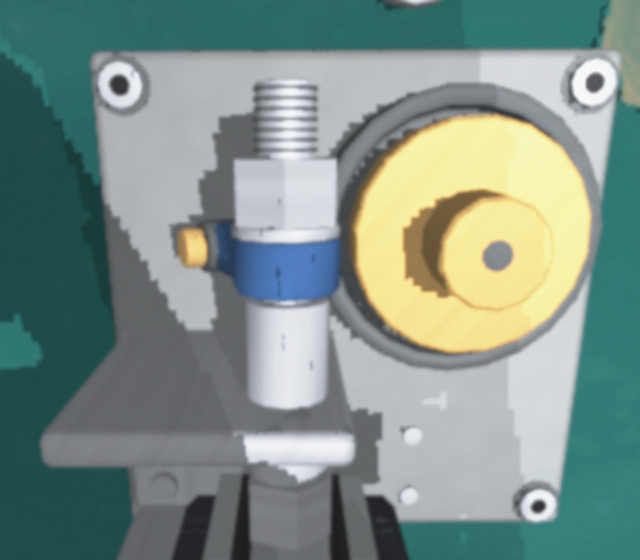

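Gripped lightly, with the dog's tail almost unmoved (Y -72). Now bias towards -Y and drag upward with the +Y pad.

{"method": "step_arm", "body": {
  "motion": [
    [[0,-0.2,0,0,1],[0,-0.3,0,0,1],[0,-0.3,0.15,0,1],[0,-0.3,0.3,0,1],[0,-0.3,0.3,0,1]]
  ],
  "newtons": 20
}}

```text
time: 12.58
position: [0.6029, 0.0878, 0.0582]
orientation: [0.16, 3.135, 0.005]
force: [3.7, 12.4, -9.7]
gripper_width: 0.0186
```

```bash
python3 look.py 14
```

```text
12.575 tcp fix 0.0586 -0.0455 0.0582 F [ 3.7 12.4 -9.7] T [ 2.09 -0.68 -0.05] w 0.0186
w14 [362. 173.] 298 X -0.0199 0.02 Y -0.0295 -0.0203 z 0.0318 0.0424
w14 [389. 183.] 462 X -0.0087 0.0112 Y -0.0174 -0.012 z 0.0395 0.0638
w14 [283. 182.] 146 X -0.004 0.0047 Y -0.069 -0.0632 z 0.0441 0.0496
  blue 1419 X -0.0052 0.006 Y -0.0604 -0.035 z 0.0478 0.0809
```

View pics/cw14.png

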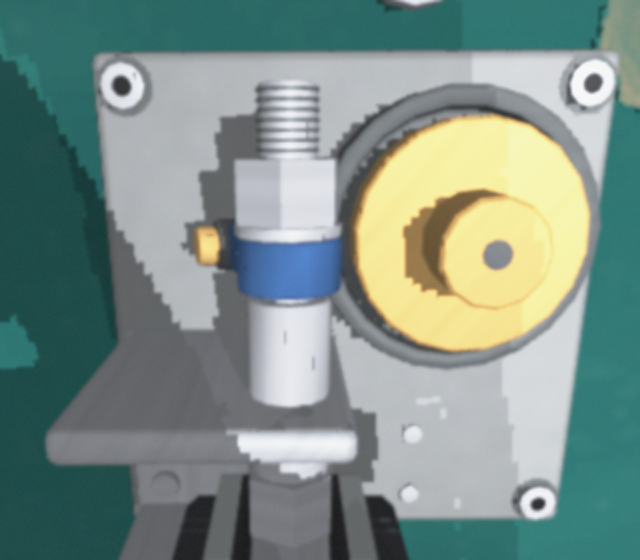

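It works: the tail moved 3 mm (pivot now ≈0.3, flats upright). Re-seat lower with the jaws slightly open, so the next stroke can end at a good grasp height.

{"method": "step_arm", "body": {
  "motion": [
    [[0,0.3,0,0,0.7],[0,0.3,0,0,0.7],[0,0.25,-0.6,0,0.7],[0,0.25,-0.6,0,0.7]]
  ]
}}

```text
time: 13.12
position: [0.6015, 0.0874, 0.0519]
orientation: [-0.16, -3.136, 0.0]
force: [0.3, -0.7, 0.4]
gripper_width: 0.0255
```

```bash
python3 look.py 15
```

```text
13.125 tcp fix 0.0573 -0.046 0.0519 F [ 0.3 -0.7  0.4] T [ 0.01 -0.02  0.06] w 0.0255
w15 [365. 177.] 328 X -0.02 0.02 Y -0.0295 -0.02 z 0.0313 0.0421
w15 [393. 188.] 493 X -0.0087 0.0112 Y -0.0175 -0.012 z 0.0395 0.0639
w15 [284. 186.] 146 X -0.0042 0.0042 Y -0.0683 -0.0627 z 0.0438 0.0489
  blue 1498 X -0.0052 0.0063 Y -0.06 -0.035 z 0.0473 0.081
```

{"method": "step_arm", "body": {
  "motion": [
    [[0,-0.4,0,0,0.7],[0,-0.6,0,0,0.7],[0,-0.6,0.1,0,0.7],[0,-0.6,0.2,0,0.7],[0,-0.6,0.3,0,0.7],[0,-0.6,0.3,0,0.7]]
  ]
}}

```text
time: 13.92
position: [0.6018, 0.0844, 0.0549]
orientation: [-0.161, -3.137, -0.005]
force: [1.0, 15.3, -6.6]
gripper_width: 0.0259
```

```bash
python3 look.py 16
```

```text
13.925 tcp fix 0.0579 -0.049 0.0549 F [ 1.  15.3 -6.6] T [ 2.52 -0.14  0.02] w 0.0259
w16 [369. 175.] 378 X -0.0199 0.02 Y -0.0315 -0.0206 z 0.0281 0.0424
w16 [398. 185.] 497 X -0.0087 0.0114 Y -0.0174 -0.012 z 0.0392 0.0639
w16 [300. 183.] 133 X -0.0037 0.0038 Y -0.0634 -0.0594 z 0.0414 0.0463
  blue 1386 X -0.0052 0.0062 Y -0.0571 -0.0351 z 0.0679 0.0809
```

View pics/cw16.png

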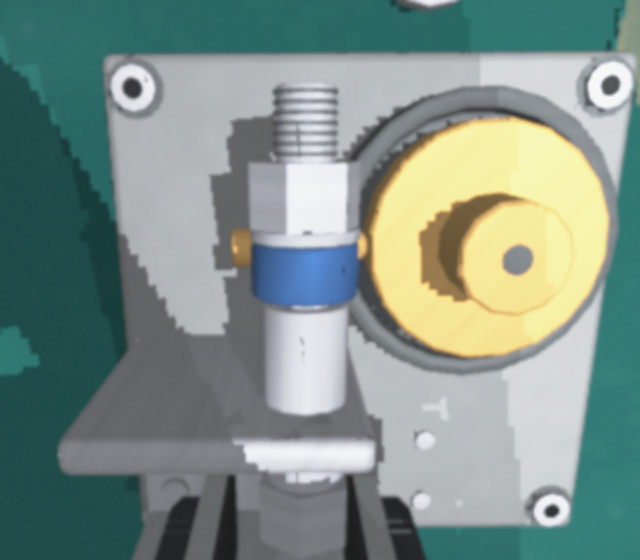

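Better still: the nose tip is now visible at (362,245) in the crop, nearly at the rim, so pivot ≈0.42. Friction holds it there, so I re-seat low once more and do the loaded stroke from there.

{"method": "step_arm", "body": {
  "motion": [
    [[0,0.5,0,0,0.7],[0,0.55,-0.3,0,0.7],[0,0.55,-0.55,0,0.7],[0,0.55,-0.55,0,0.7]]
  ]
}}

```text
time: 14.48
position: [0.6018, 0.0869, 0.0497]
orientation: [-0.16, -3.137, 0.0]
force: [-0.2, -0.3, -0.1]
gripper_width: 0.0259
```

```bash
python3 look.py 17
```

```text
14.475 tcp fix 0.0576 -0.0465 0.0497 F [-0.2 -0.3 -0.1] T [-0.02  0.04  0.01] w 0.0259
w17 [365. 177.] 391 X -0.02 0.0196 Y -0.032 -0.0204 z 0.0232 0.0428
w17 [395. 188.] 525 X -0.0086 0.0115 Y -0.0173 -0.012 z 0.0393 0.0637
w17 [293. 186.] 152 X -0.004 0.0041 Y -0.0644 -0.0599 z 0.0415 0.0463
  blue 1486 X -0.0052 0.0063 Y -0.0568 -0.0354 z 0.071 0.0814
```

{"method": "step_arm", "body": {
  "motion": [
    [[0,-0.4,0.1,0,0.7],[0,-0.8,0.1,0,0.7],[0,-1.0,0.1,0,0.7],[0,-1.0,0.2,0,0.7],[0,-1.0,0.3,0,0.7],[0,-1.0,0.35,0,0.7],[0,-1.0,0.35,0,0.7]]
  ]
}}

```text
time: 15.4
position: [0.6019, 0.0841, 0.0521]
orientation: [-0.162, -3.137, -0.013]
force: [3.1, 38.1, -16.5]
gripper_width: 0.0258
```

```bash
python3 look.py 18
```

```text
15.4 tcp fix 0.0579 -0.0493 0.0521 F [  3.1  38.1 -16.5] T [ 6.23 -0.53 -0.05] w 0.0258
w18 [372. 176.] 421 X -0.02 0.02 Y -0.0313 -0.019 z 0.023 0.0426
w18 [396. 186.] 268 X -0.0084 0.0116 Y -0.0169 -0.012 z 0.0391 0.0427
w18 [302. 184.] 100 X -0.0039 0.0039 Y -0.062 -0.0589 z 0.0408 0.0452
  blue 1452 X -0.0052 0.009 Y -0.0569 -0.0298 z 0.023 0.0809
```

View pics/cw18.png

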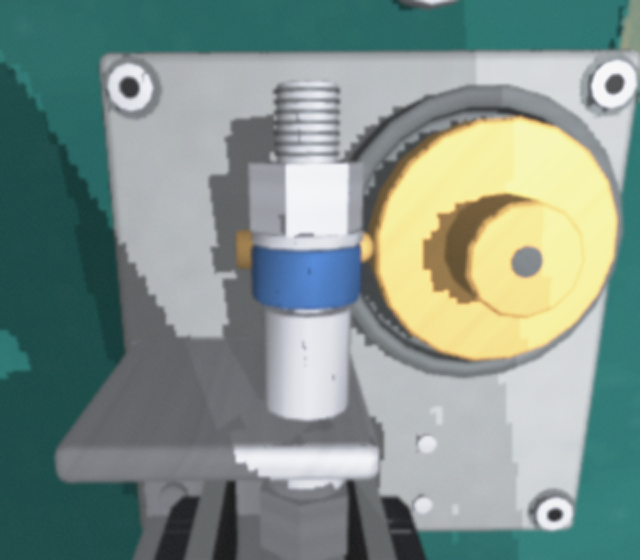

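{"method": "step_arm", "body": {
  "motion": [
    [[0,0,0.1,0,0.7],[0,0,0.2,0,0.7],[0,0,0.3,0,0.7],[0,0,0.3,0,0.7]]
  ]
}}

```text
time: 15.95
position: [0.6019, 0.0837, 0.0557]
orientation: [-0.162, -3.137, -0.013]
force: [1.1, 34.1, -10.2]
gripper_width: 0.0258
```

```bash
python3 look.py 19
```

```text
15.95 tcp fix 0.058 -0.0497 0.0557 F [  1.1  34.1 -10.2] T [ 5.84 -0.16 -0.03] w 0.0258
w19 [373. 175.] 422 X -0.0198 0.02 Y -0.0313 -0.0188 z 0.0224 0.043
w19 [397. 184.] 164 X -0.0066 0.0096 Y -0.0153 -0.012 z 0.0391 0.0432
  blue 1405 X -0.0052 0.006 Y -0.0572 -0.035 z 0.0685 0.0808
```

View pics/cw19.png

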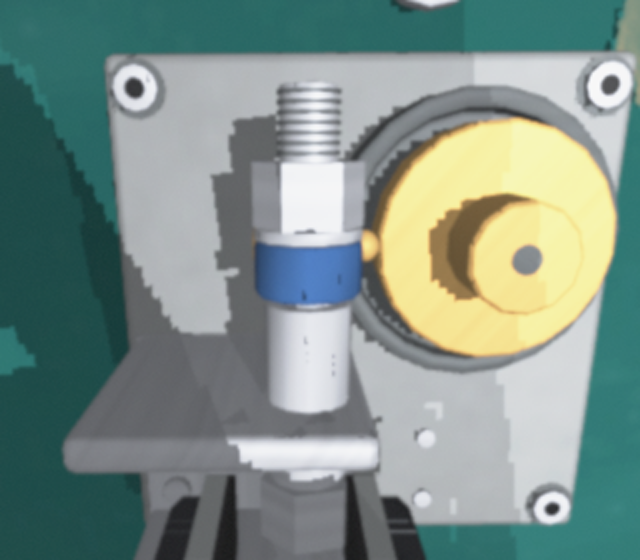

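```bash
cat > nut.py <<'E'
import sys
from head import *
from scipy.optimize import minimize
def nut(n,x0,x1,yc=-.0455,zc=.068,c=True):
    W=cloud(np.load(n+'.npz'));z=W[...,2];P=W[...,:2]-n0;X=P@ex;Y=P@ey
    m=(X>x0)&(X<x1)&(z>.070)&(z<.085)&(Y>-.06)&(Y<-.03)
    y,zz=Y[m],z[m]
    def cost(v):
        t,r,dy,dz=v
        a=np.arange(6)*np.pi/3+t
        d=np.max((y-yc-dy)[:,None]*np.cos(a)+(zz-zc-dz)[:,None]*np.sin(a),axis=1)-r
        return np.mean(np.minimum(abs(d),.0015))+ .02*abs(dz)
    best=min((minimize(cost,[t,.0105,0,0],method='Nelder-Mead',options=dict(xatol=1e-5,fatol=1e-8,maxiter=2000)) for t in np.linspace(-.4,.5,10)),key=lambda r:r.fun)
    t,r,dy,dz=best.x
    return m.sum(),'tilt',round(t,3),'pivot',round(t+.30,3),'r',round(r*1e3,2),'dy dz',round(dy*1e3,2),round(dz*1e3,2),'res',round(best.fun*1e3,3)
E
cat > nutx.py <<'E'
from nut import *
f=np.load('w19.npz');W=cloud(f);P=W[...,:2]-n0;X=P@ex
print([(v,X[v,334].round(4),W[v,334,2].round(4)) for v in range(100,270,8)])
for n in('wrist12','w13','w14','w16','w17','w18','w19'):
    print(n,nut(n,-.020,-.009))
E
python3 nutx.py; python3 -c "
from nut import *
print(nut('wrist7',.0505,.0635),nut('wrist11',.0505,.0635))"
```

```text
[(100, np.float64(-0.0403), np.float64(0.011)), (108, np.float64(-0.0329), np.float64(0.0739)), (116, np.float64(-0.0301), np.float64(0.0732)), (124, np.float64(-0.0272), np.float64(0.0742)), (132, np.float64(-0.0243), np.float64(0.074)), (140, np.float64(-0.0213), np.float64(0.0744)), (148, np.float64(-0.0185), np.float64(0.0778)), (156, np.float64(-0.0157), np.float64(0.08)), (164, np.float64(-0.0126), np.float64(0.0783)), (172, np.float64(-0.0096), np.float64(0.0787)), (180, np.float64(-0.0067), np.float64(0.0799)), (188, np.float64(-0.0037), np.float64(0.0805)), (196, np.float64(-0.0006), np.float64(0.0806)), (204, np.float64(0.0028), np.float64(0.0791)), (212, np.float64(0.0064), np.float64(0.0777)), (220, np.float64(0.0094), np.float64(0.0793)), (228, np.float64(0.013), np.float64(0.0784)), (236, np.float64(0.0162), np.float64(0.0789)), (244, np.float64(0.0203), np.float64(0.0773)), (252, np.float64(0.0238), np.float64(0.0775)), (260, np.float64(0.0271), np.float64(0.0783)), (268, np.float64(0.0301), np.float64(0.0798))]
wrist12 (np.int64(1472), 'tilt', np.float64(-0.007), 'piv
[... 785 characters left out ...]
, np.float64(0.408))
w18 (np.int64(1588), 'tilt', np.float64(-0.684), 'pivot', np.float64(-0.384), 'r', np.float64(10.04), 'dy dz', np.float64(-0.82), np.float64(-0.0), 'res', np.float64(0.399))
w19 (np.int64(1485), 'tilt', np.float64(0.487), 'pivot', np.float64(0.787), 'r', np.float64(10.04), 'dy dz', np.float64(-0.83), np.float64(0.0), 'res', np.float64(0.369))
(np.int64(440), 'tilt', np.float64(-0.202), 'pivot', np.float64(0.098), 'r', np.float64(10.03), 'dy dz', np.float64(-0.24), np.float64(0.0), 'res', np.float64(0.453)) (np.int64(514), 'tilt', np.float64(-0.221), 'pivot', np.float64(0.079), 'r', np.float64(9.99), 'dy dz', np.float64(-0.56), np.float64(-0.01), 'res', np.float64(0.402))
```

The nut (it turns with the bolt) gives a clean hex fit (residual <0.45 mm). Referenced to the start, the pivot is now ≈0.58 and the nose bears on the rim at (370,245) in the crop. Now close the other finger, holding the push.

{"method": "step_arm", "body": {
  "motion": [
    [[0,0.05,0.05,0,0.73],[0,0.1,0.08,0,0.76],[0,0.15,0.1,0,1],[0,0.15,0.1,0,1],[0,0.15,0.1,0,1],[0,0.15,0.1,0,1]]
  ],
  "newtons": 40
}}

```text
time: 16.75
position: [0.6023, 0.0863, 0.057]
orientation: [0.163, 3.137, 0.015]
force: [0.5, 40.3, -10.2]
gripper_width: 0.0184
```

```bash
python3 look.py 20; python3 -c "
from nut import *
print(nut('w20',-.020,-.009))"
```

```text
16.75 tcp fix 0.0581 -0.0471 0.057 F [  0.5  40.3 -10.2] T [ 6.81 -0.22 -0.  ] w 0.0184
w20 [367. 174.] 422 X -0.02 0.0198 Y -0.032 -0.0185 z 0.0237 0.0443
w20 [391. 185.] 150 X -0.0068 0.0099 Y -0.0155 -0.012 z 0.0395 0.0426
  blue 1376 X -0.0052 0.0062 Y -0.0571 -0.0348 z 0.0676 0.0808
(np.int64(1461), 'tilt', np.float64(0.516), 'pivot', np.float64(0.816), 'r', np.float64(10.05), 'dy dz', np.float64(-0.84), np.float64(0.02), 'res', np.float64(0.386))
```

View pics/cw20.png

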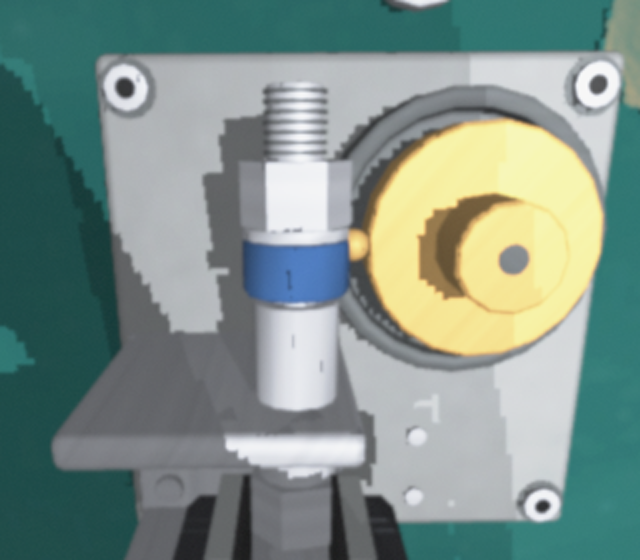

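Run:
```python
from fit import *
for n,cols in(('wrist3',(312,318,330)),('wrist6',(283,287,360,366)),('wrist4',(268,375)),('wrist11',(268,375))):
    f=np.load(n+'.npz');W=cloud(f)
    for u in cols:
        print(n,u,[(v,W[v,u,2].round(4)) for v in range(292,306)])
```

```text
wrist3 312 [(292, np.float64(0.0404)), (293, np.float64(0.0405)), (294, np.float64(0.0396)), (295, np.float64(0.0398)), (296, np.float64(0.0401)), (297, np.float64(0.0649)), (298, np.float64(0.0646)), (299, np.float64(0.0665)), (300, np.float64(0.0669)), (301, np.float64(0.0689)), (302, np.float64(0.0691)), (303, np.float64(0.0701)), (304, np.float64(0.0706)), (305, np.float64(0.0719))]
wrist3 318 [(292, np.float64(0.0405)), (293, np.float64(0.0399)), (294, np.float64(0.0403)), (295, np.float64(0.0405)), (296, np.float64(0.0402)), (297, np.float64(0.0641)), (298, np.float64(0.0644)), (299, np.float64(0.0662)), (300, np.float64(0.0671)), (301, np.float64(0.068)), (302, np.float64(0.0692)), (303, np.float64(0.0705)), (304, np.float64(0.0701)), (305, np.float64(0.0712))]
wrist3 330 [(292, np.float64(0.04)), (293, np.float64(0.04)), (294, np.float64(0.0405)), (295, np.float64(0.0383)), (296, np.float64(0.0397)), (297, np.float64(0.0649)), (298, np.float64(0.0642)), (299, np.float64(0.065)), (300, np.float64(0.0675)), (301, np.float64(0.0679)), (302, np.float64(0.0689)), (303, np.float64(
[... 2470 characters left out ...]
oat64(0.0611)), (295, np.float64(0.0638)), (296, np.float64(0.0657)), (297, np.float64(0.0661)), (298, np.float64(0.0686)), (299, np.float64(0.1565)), (300, np.float64(0.1572)), (301, np.float64(0.1589)), (302, np.float64(0.1595)), (303, np.float64(0.1616)), (304, np.float64(0.161)), (305, np.float64(0.161))]
wrist11 375 [(292, np.float64(-0.0006)), (293, np.float64(-0.0011)), (294, np.float64(-0.0013)), (295, np.float64(-0.0007)), (296, np.float64(0.0001)), (297, np.float64(0.0)), (298, np.float64(0.157)), (299, np.float64(0.1577)), (300, np.float64(0.1583)), (301, np.float64(0.1586)), (302, np.float64(0.1594)), (303, np.float64(0.1602)), (304, np.float64(0.162)), (305, np.float64(0.1618))]
```

Pivot reads ≈0.61, but the tips (TCP+16.5 mm) are 5.5 mm above the axis, so the grasp point is too near the 25 mm limit. I'll redo the stroke from lower with a firmer push, so it ends lower.

{"method": "step_arm", "body": {
  "motion": [
    [[0,0.6,0,0,0.7],[0,0.85,0,0,0.7],[0,0.85,-0.4,0,0.7],[0,0.85,-0.7,0,0.7],[0,0.85,-0.7,0,0.7]]
  ]
}}

```text
time: 17.42
position: [0.6017, 0.0867, 0.05]
orientation: [-0.16, -3.137, 0.0]
force: [-1.7, 0.4, -0.8]
gripper_width: 0.0253
```

```bash
python3 look.py 21; python3 -c "
from nut import *
print(nut('w21',-.020,-.009))"
```

```text
17.425 tcp fix 0.0575 -0.0467 0.05 F [-1.7  0.4 -0.8] T [-0.01  0.03  0.04] w 0.0253
w21 [368. 178.] 450 X -0.02 0.02 Y -0.0321 -0.0186 z 0.0224 0.0431
w21 [394. 189.] 162 X -0.0068 0.0097 Y -0.0151 -0.012 z 0.0397 0.0428
w21 [295. 186.] 89 X -0.004 0.0043 Y -0.0624 -0.0597 z 0.0407 0.0446
  blue 1484 X -0.0053 0.0062 Y -0.057 -0.0354 z 0.0698 0.0812
(np.int64(1633), 'tilt', np.float64(0.354), 'pivot', np.float64(0.654), 'r', np.float64(10.01), 'dy dz', np.float64(-0.86), np.float64(0.0), 'res', np.float64(0.389))
```

{"method": "step_arm", "body": {
  "motion": [
    [[0,-0.5,0,0,0.7],[0,-1.0,0,0,0.7],[0,-1.4,0,0,0.7],[0,-1.5,0.1,0,0.7],[0,-1.5,0.2,0,0.7],[0,-1.5,0.3,0,0.7],[0,-1.5,0.35,0,0.7],[0,-1.5,0.35,0,0.7]]
  ]
}}

```text
time: 18.48
position: [0.6019, 0.0837, 0.0518]
orientation: [-0.164, -3.137, -0.022]
force: [4.7, 61.7, -25.8]
gripper_width: 0.0258
```

```bash
python3 look.py 22; python3 -c "
from nut import *
print(nut('w22',-.020,-.009))"
```

```text
18.475 tcp fix 0.058 -0.0497 0.0518 F [  4.7  61.7 -25.8] T [10.26 -0.87 -0.12] w 0.0258
w22 [374. 176.] 460 X -0.0199 0.0198 Y -0.0309 -0.0186 z 0.023 0.0431
w22 [398. 186.] 159 X -0.0065 0.0096 Y -0.0153 -0.012 z 0.0395 0.0425
w22 [305. 183.] 31 X -0.0038 0.0035 Y -0.0598 -0.0592 z 0.041 0.0438
  blue 1468 X -0.0052 0.0063 Y -0.057 -0.0349 z 0.0681 0.081
(np.int64(1565), 'tilt', np.float64(-0.606), 'pivot', np.float64(-0.306), 'r', np.float64(10.05), 'dy dz', np.float64(-0.87), np.float64(0.0), 'res', np.float64(0.393))
```

Pivot is now 0.54 with the tips only about 0.3 mm above the axis. A little more lift, then close.

{"method": "step_arm", "body": {
  "motion": [
    [[0,0,0.08,0,0.7],[0,0,0.13,0,0.7],[0,0,0.13,0,0.7]]
  ]
}}

```text
time: 18.9
position: [0.6019, 0.0839, 0.053]
orientation: [-0.164, -3.137, -0.023]
force: [5.4, 63.4, -25.4]
gripper_width: 0.0256
```

```bash
python3 look.py 23; python3 -c "
from nut import *
print(nut('w23',-.020,-.009))"
```

```text
18.9 tcp fix 0.058 -0.0495 0.053 F [  5.4  63.4 -25.4] T [10.33 -0.81 -0.09] w 0.0256
w23 [373. 175.] 459 X -0.02 0.0199 Y -0.0314 -0.0181 z 0.0283 0.0445
w23 [397. 186.] 158 X -0.0069 0.0095 Y -0.0155 -0.012 z 0.0388 0.0432
  blue 1445 X -0.0053 0.0061 Y -0.0571 -0.0352 z 0.0693 0.0812
(np.int64(1538), 'tilt', np.float64(-0.493), 'pivot', np.float64(-0.193), 'r', np.float64(10.02), 'dy dz', np.float64(-0.84), np.float64(0.0), 'res', np.float64(0.382))
```

Pivot 0.65 with tips 1.5 mm above the axis. Now close the -Y finger for the grip.

{"method": "step_arm", "body": {
  "motion": [
    [[0,0.05,0,0,0.73],[0,0.1,0,0,0.76],[0,0.2,0,0,1],[0,0.3,0,0,1],[0,0.3,0,0,1],[0,0.3,0,0,1]]
  ],
  "newtons": 50
}}

```text
time: 19.7
position: [0.6022, 0.0866, 0.0534]
orientation: [0.164, 3.137, 0.022]
force: [4.8, 62.0, -24.1]
gripper_width: 0.0193
```

```bash
python3 look.py 24; python3 -c "
from nut import *
print(nut('w24',-.020,-.009))"
```

```text
19.7 tcp fix 0.0581 -0.0468 0.0534 F [  4.8  62.  -24.1] T [10.17 -0.82 -0.02] w 0.0193
w24 [367. 175.] 440 X -0.0198 0.0199 Y -0.0319 -0.0184 z 0.0281 0.0449
w24 [392. 186.] 155 X -0.0068 0.0093 Y -0.0151 -0.012 z 0.0387 0.0429
  blue 1442 X -0.0052 0.0064 Y -0.0569 -0.0348 z 0.0682 0.0809
(np.int64(1538), 'tilt', np.float64(0.544), 'pivot', np.float64(0.844), 'r', np.float64(10.01), 'dy dz', np.float64(-0.84), np.float64(0.09), 'res', np.float64(0.385))
```

View pics/cw24.png

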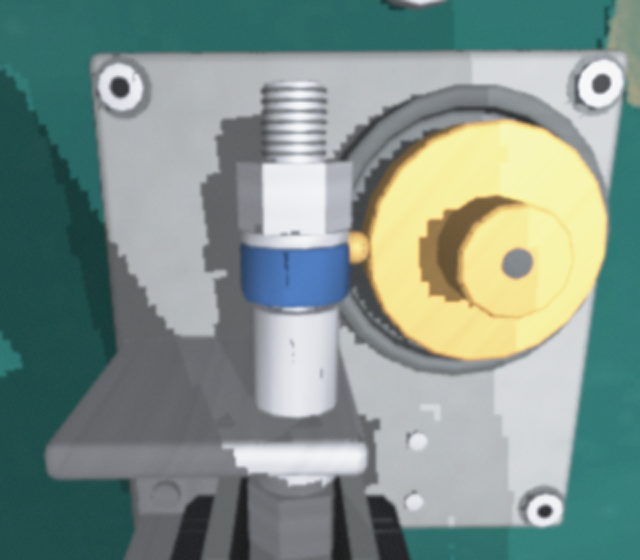

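Gripped, with pivot ≈0.64. The nose first met the rim at about 0.42, so that is some 6 mm in. I'd like nearer half-way, so I lower slightly to roll back a little.

{"method": "step_arm", "body": {
  "motion": [
    [[0,0,-0.05,0,1],[0,0,-0.1,0,1],[0,0,-0.1,0,1]]
  ]
}}

```text
time: 20.12
position: [0.6022, 0.0866, 0.0533]
orientation: [0.164, 3.136, 0.022]
force: [2.7, 60.5, -15.1]
gripper_width: 0.0196
```

```bash
python3 look.py 25; python3 -c "
from nut import *
print(nut('w25',-.020,-.009))"
```

```text
20.125 tcp fix 0.058 -0.0468 0.0533 F [  2.7  60.5 -15.1] T [ 1.015e+01 -3.900e-01 -1.000e-02] w 0.0196
w25 [367. 176.] 442 X -0.0198 0.0198 Y -0.032 -0.0183 z 0.028 0.0443
w25 [392. 186.] 153 X -0.0067 0.0093 Y -0.015 -0.012 z 0.0393 0.0429
  blue 1450 X -0.0053 0.0061 Y -0.0569 -0.0349 z 0.0692 0.0812
(np.int64(1525), 'tilt', np.float64(0.546), 'pivot', np.float64(0.846), 'r', np.float64(10.03), 'dy dz', np.float64(-0.83), np.float64(0.0), 'res', np.float64(0.394))
```

{"method": "step_arm", "body": {
  "motion": [
    [[0,0,-0.1,0,1],[0,0,-0.2,0,1],[0,0,-0.2,0,1]]
  ]
}}

```text
time: 20.55
position: [0.6023, 0.0866, 0.0531]
orientation: [0.164, 3.136, 0.022]
force: [-4.3, 59.6, 0.9]
gripper_width: 0.0193
```

```bash
python3 look.py 26; python3 -c "
from nut import *
print(nut('w26',-.020,-.009))"
```

```text
20.55 tcp fix 0.0581 -0.0468 0.0531 F [-4.3 59.6  0.9] T [10.07  0.67  0.02] w 0.0193
w26 [367. 175.] 445 X -0.0199 0.0199 Y -0.032 -0.0183 z 0.0236 0.0443
w26 [392. 186.] 154 X -0.0066 0.0094 Y -0.015 -0.012 z 0.0394 0.0426
  blue 1455 X -0.0053 0.006 Y -0.057 -0.0347 z 0.0678 0.0809
(np.int64(1549), 'tilt', np.float64(0.548), 'pivot', np.float64(0.848), 'r', np.float64(10.07), 'dy dz', np.float64(-0.81), np.float64(0.0), 'res', np.float64(0.403))
```

{"method": "step_arm", "body": {
  "motion": [
    [[0,0,-0.1,0,1],[0,0,-0.2,0,1],[0,0,-0.25,0,1],[0,0,-0.25,0,1]]
  ]
}}

```text
time: 21.1
position: [0.6024, 0.0867, 0.0509]
orientation: [0.164, 3.136, 0.022]
force: [-4.4, 60.5, 2.2]
gripper_width: 0.019
```

```bash
python3 look.py 27; python3 -c "
from nut import *
print(nut('w27',-.020,-.009))"
```

```text
21.1 tcp fix 0.0582 -0.0467 0.0509 F [-4.4 60.5  2.2] T [10.24  0.79  0.09] w 0.019
w27 [368. 175.] 447 X -0.02 0.0197 Y -0.0317 -0.0183 z 0.0275 0.0425
w27 [393. 187.] 160 X -0.0064 0.0093 Y -0.0149 -0.012 z 0.0396 0.0426
w27 [295. 184.] 103 X -0.0038 0.0038 Y -0.0625 -0.0594 z 0.0411 0.0455
  blue 1469 X -0.0051 0.0093 Y -0.0572 -0.0303 z 0.0223 0.081
(np.int64(1621), 'tilt', np.float64(-0.694), 'pivot', np.float64(-0.394), 'r', np.float64(10.07), 'dy dz', np.float64(-0.87), np.float64(0.0), 'res', np.float64(0.411))
```

It rolled back exactly with the height (2.2 mm for 0.195 rad), to pivot 0.45. So height controls the angle: raise until about 0.57.

{"method": "step_arm", "body": {
  "motion": [
    [[0,0,0.1,0,1],[0,0,0.2,0,1],[0,0,0.3,0,1],[0,0,0.35,0,1],[0,0,0.35,0,1]]
  ]
}}

```text
time: 21.78
position: [0.6023, 0.0867, 0.0512]
orientation: [0.164, 3.136, 0.022]
force: [5.8, 61.6, -26.0]
gripper_width: 0.0188
```

```bash
python3 look.py 28; python3 -c "
from nut import *
print(nut('w28',-.020,-.009))"
```

```text
21.775 tcp fix 0.0581 -0.0467 0.0512 F [  5.8  61.6 -26. ] T [ 1.032e+01 -9.500e-01 -1.000e-02] w 0.0188
w28 [368. 176.] 451 X -0.0198 0.0199 Y -0.0318 -0.0182 z 0.0264 0.0424
w28 [393. 187.] 158 X -0.0066 0.0095 Y -0.0149 -0.012 z 0.0392 0.0428
w28 [295. 184.] 108 X -0.004 0.0044 Y -0.0625 -0.0595 z 0.0409 0.0454
  blue 1463 X -0.0051 0.0091 Y -0.0571 -0.0303 z 0.0228 0.081
(np.int64(1603), 'tilt', np.float64(0.348), 'pivot', np.float64(0.648), 'r', np.float64(10.04), 'dy dz', np.float64(-0.84), np.float64(-0.0), 'res', np.float64(0.378))
```

{"method": "step_arm", "body": {
  "motion": [
    [[0,0,0,0,1],[0,0,0.1,0,1],[0,0,0.1,0,1]]
  ],
  "newtons": 20
}}

```text
time: 22.2
position: [0.6022, 0.0866, 0.0513]
orientation: [0.164, 3.137, 0.022]
force: [9.5, 62.0, -34.1]
gripper_width: 0.0187
```

```bash
python3 look.py 29; python3 -c "
from nut import *
print(nut('w29',-.020,-.009))"
```

```text
22.2 tcp fix 0.058 -0.0467 0.0513 F [  9.5  62.  -34.1] T [10.3  -1.48 -0.03] w 0.0187
w29 [368. 176.] 448 X -0.0199 0.0198 Y -0.0318 -0.0181 z 0.0223 0.0423
w29 [393. 187.] 162 X -0.0066 0.0097 Y -0.015 -0.012 z 0.0391 0.0437
w29 [295. 184.] 113 X -0.0039 0.0044 Y -0.0625 -0.0595 z 0.0407 0.0455
  blue 1459 X -0.0052 0.0095 Y -0.0571 -0.0303 z 0.0227 0.0809
(np.int64(1610), 'tilt', np.float64(-0.697), 'pivot', np.float64(-0.397), 'r', np.float64(10.04), 'dy dz', np.float64(-0.89), np.float64(0.0), 'res', np.float64(0.389))
```

The two-pad grip sticks too well to turn that way. Ease the jaws open so only the +Y pad drives, then lift, then close again.

{"method": "step_arm", "body": {
  "motion": [
    [[0,-0.1,-0.1,0,0.76],[0,-0.2,-0.1,0,0.72],[0,-0.3,-0.1,0,0.7],[0,-0.3,0,0,0.7],[0,-0.3,0,0,0.7]]
  ]
}}

```text
time: 22.88
position: [0.6019, 0.0838, 0.0521]
orientation: [-0.164, -3.137, -0.022]
force: [4.7, 63.0, -25.7]
gripper_width: 0.0256
```

```bash
python3 look.py 30; python3 -c "
from nut import *
print(nut('w30',-.020,-.009))"
```

```text
22.875 tcp fix 0.058 -0.0496 0.0521 F [  4.7  63.  -25.7] T [10.3  -0.83 -0.13] w 0.0256
w30 [374. 176.] 462 X -0.0199 0.0199 Y -0.0313 -0.018 z 0.0216 0.043
w30 [398. 186.] 157 X -0.0065 0.0096 Y -0.0151 -0.012 z 0.0396 0.0431
  blue 1458 X -0.0052 0.0063 Y -0.0569 -0.0347 z 0.0673 0.0815
(np.int64(1558), 'tilt', np.float64(0.47), 'pivot', np.float64(0.77), 'r', np.float64(10.07), 'dy dz', np.float64(-0.83), np.float64(-0.0), 'res', np.float64(0.398))
```

Pivot 0.567, just where wanted. Close exactly as before (that changed the pivot by only 0.01).

{"method": "step_arm", "body": {
  "motion": [
    [[0,0.05,0,0,0.73],[0,0.1,0,0,0.76],[0,0.2,0,0,1],[0,0.3,0,0,1],[0,0.3,0,0,1],[0,0.3,0,0,1]]
  ],
  "newtons": 50
}}

```text
time: 23.68
position: [0.6022, 0.0866, 0.0524]
orientation: [0.164, 3.137, 0.022]
force: [5.6, 60.3, -23.4]
gripper_width: 0.0189
```

```bash
python3 look.py 31; python3 -c "
from nut import *
print(nut('w31',-.020,-.009))
print(env.observe()['q'])"
```

```text
23.675 tcp fix 0.0581 -0.0468 0.0524 F [  5.6  60.3 -23.4] T [ 1.017e+01 -8.100e-01  1.000e-02] w 0.0189
w31 [368. 176.] 439 X -0.02 0.02 Y -0.0315 -0.018 z 0.0253 0.0437
w31 [392. 186.] 158 X -0.0068 0.0097 Y -0.0152 -0.012 z 0.0391 0.043
  blue 1453 X -0.0052 0.0062 Y -0.057 -0.0348 z 0.0678 0.0808
(np.int64(1559), 'tilt', np.float64(0.462), 'pivot', np.float64(0.762), 'r', np.float64(10.05), 'dy dz', np.float64(-0.86), np.float64(0.0), 'res', np.float64(0.383))
[ 0.11614548  0.62239882  1.75651554  0.01995536  0.75969765 -1.364723  ]
```

View pics/cw31.png

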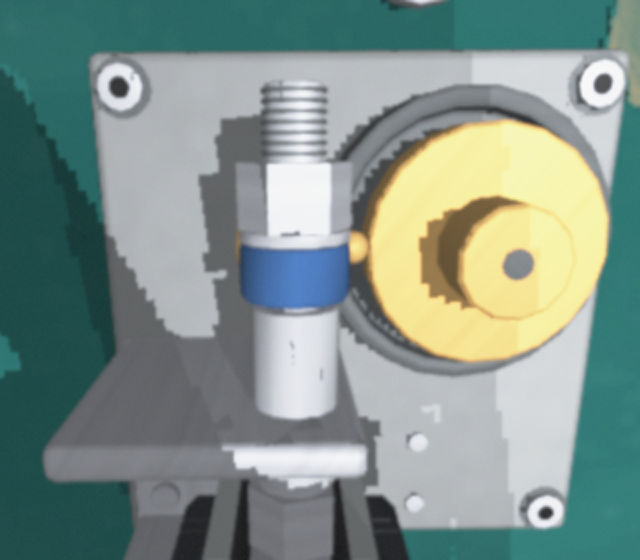

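{"method": "step_arm", "body": {
  "motion": [
    [[0,0,0,0,1],[0,0,0,0,1],[0,0,0,0,1],[0,0,0,0,1],[0,0,0,0,1],[0,0,0,0,1],[0,0,0,0,1],[0,0,0,0,1]]
  ]
}}

```text
time: 24.72
position: [0.6022, 0.0866, 0.0524]
orientation: [0.164, 3.136, 0.022]
force: [5.1, 61.3, -23.7]
gripper_width: 0.0193
```

```bash
python3 look.py 32
python3 - <<'E'
from nut import *
print(nut('w32',-.020,-.009))
W=cloud(np.load('w32.npz'));z=W[...,2]
d=np.linalg.norm(W[...,:2]-[.549,.139],axis=-1)
H=W[(abs(z-.041)<.003)&(d<.035)];A=np.c_[H[:,:2],np.ones(len(H))];print('flange',len(H),H[:,2].mean(),np.linalg.lstsq(A,H[:,2],rcond=None)[0],cv2.minEnclosingCircle(H[:,:2].astype(np.float32)))
m=(abs(z-.030)<.002)&(d<.045)&(d>.033);print('ring',circ(W[m][:,:2]))
f=grab('side','side32');im=f['pixels'][210:310,270:370,::-1];cv2.imwrite('pics/c32.png',cv2.resize(im,None,fx=6,fy=6,interpolation=2))
grab('scene','scene32')
E
```

```text
24.725 tcp fix 0.0581 -0.0468 0.0524 F [  5.1  61.3 -23.7] T [10.2  -0.85 -0.05] w 0.0193
w32 [368. 176.] 434 X -0.02 0.02 Y -0.0314 -0.0179 z 0.0259 0.0435
w32 [392. 186.] 160 X -0.0063 0.0097 Y -0.0152 -0.012 z 0.0396 0.0425
  blue 1457 X -0.0052 0.0062 Y -0.057 -0.0347 z 0.0671 0.0812
(np.int64(1554), 'tilt', np.float64(-0.584), 'pivot', np.float64(-0.284), 'r', np.float64(10.03), 'dy dz', np.float64(-0.83), np.float64(0.0), 'res', np.float64(0.391))
flange 8195 0.04103426837723886 [-5.50922949e-06  1.38922978e-03  4.08450688e-02] ((0.5497207045555115, 0.1389826089143753), 0.03253095597028732)
ring (array([0.5493311 , 0.13916502]), np.float64(0.03580520464687502))
```

View pics/c32.png

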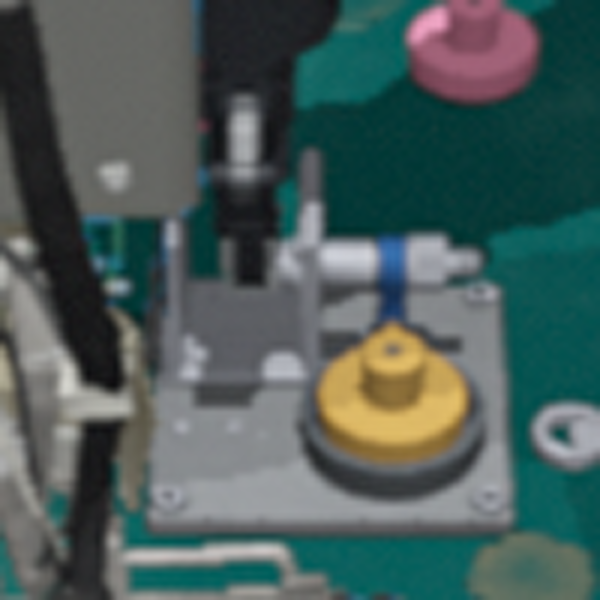

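View pics/scene32.png

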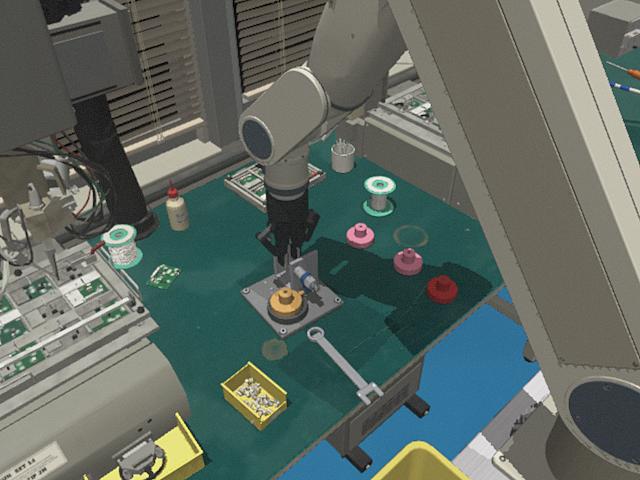

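Steady for a second: pivot 0.56 unchanged and the blank level at flange z 0.0410. In the scene view the reel, bin and spanner have not moved; the flux bottle is hidden behind the gripper. Handing in.

```bash
python3 -c "
from workcell import job,env
print(job.sign_off());print(env.observe())"
```

```text
the job is handed in; nothing more can be done
None
the job is handed in; nothing more can be done
```

The blank is home in the nest and released. The bolt is turned so the nose is about half-way in, and I handed in at about 24.8 s still gripping the head. The sign-off gives no verdict.

**How the turn was done:** the moves could not tilt the tool. So I turned the head by pressing the +Y pad against it and raising the pad, then closed both fingers with 50 N.

**Last checks:**
- **Blank:** flange top at z 0.0410 m (should be 0.041), level, and within about 1 mm of the ring's centre.
- **Bolt:** pivot about 0.56, read from the nut's hexagon. It did not change over a 1 s hold.
- **Nose:** about 4 mm in. This is inferred from first contact at about 0.42; I did not measure it directly.
- **Grip:** fingers shut to 19 mm on the head, still pushing sideways with about 60 N.
- **Bystanders:** the reel, parts bin and spanner look unmoved. The flux bottle was hidden behind the gripper in the last picture; nothing came near it.

**What disagreed or failed:**
- **Fingertip position:** both cameras showed the tips about 16.5 mm behind the reported TCP, not 22 mm ahead as stated. The first grasp closed above the hub without touching it because of this. I then used the measured offset.
- **Grasp point:** because of that offset I chose a final height where the grasp point is about 20 mm from the head centre by either reading, inside the 25 mm limit.
- **Repeated turns:** I redid the loaded turn twice, once because the grip ended too high and once because the nose went in about 6 mm.

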